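# Fit fresh-cast rollers to an envelope feeder

### The job

Lift every cast roller out of the open mould and slide each one, hub up, over a shaft of its own on the envelope feeder's deck, fully down on the shoulder; then slip one steel collar over every loaded shaft so that it lies on the roller's hub. Finally put the mould's upper half squarely back on the emptied lower half, and leave the other things on the desk as they are.

Things in the scene. Friction and masses are not known exactly. Their poses are not given: they have to be found in the camera images.
- deck: Letter-transport deck of an envelope feeder: a grey box 206 x 282 mm, 60 mm high, with a flat aluminium plate on top; it does not move. Origin: centre of its underside; x points to the side with the upright steel letter guide (35 mm above the plate, 96 mm from the centre); behind the guide a low motor case (31 mm high) reaches to x = 150 mm; z up.
- mould: Lower half of a white plastic casting mould, a block 150 (x) x 180 (y) x 30 mm high with five round cavities 45 mm across and 20 mm deep, one in the centre and four at x = -45 or +45, y = -55 or +55 mm; in the middle of each cavity stands a steel core pin 13 mm thick, its top flush with the block's. It does not move. Origin: centre of its underside, z up.
- top_half: Upper half of the mould, lying loose on the desk: a white plate 150 (x) x 180 (y) x 16 mm, about 0.4 kg, with an upright aluminium grip bar across its middle, 80 mm long along x, 16 mm wide along y, from 30 to 46 mm above the plate's underside, on two short feet (the dark discs in the plate are its bores). Origin: centre of its underside, z up. Closed, it lies flat on the lower half, edges in line; either way round will do.
- seat0 (a point): An upright steel stub shaft on the deck: this point lies on its axis, on top of its 22 mm wide shoulder (66 mm above the desk), where a roller comes to rest. The shaft is 13 mm thick and rises 60 mm above this point; its last 8 mm taper to 7 mm. The shafts are at least 87 mm apart.
- seat1 (a point): An upright steel stub shaft on the deck: this point lies on its axis, on top of its 22 mm wide shoulder (66 mm above the desk), where a roller comes to rest. The shaft is 13 mm thick and rises 60 mm above this point; its last 8 mm taper to 7 mm. The shafts are at least 87 mm apart.
- seat2 (a point): An upright steel stub shaft on the deck: this point lies on its axis, on top of its 22 mm wide shoulder (66 mm above the desk), where a roller comes to rest. The shaft is 13 mm thick and rises 60 mm above this point; its last 8 mm taper to 7 mm. The shafts are at least 87 mm apart.
- seat3 (a point): An upright steel stub shaft on the deck: this point lies on its axis, on top of its 22 mm wide shoulder (66 mm above the desk), where a roller comes to rest. The shaft is 13 mm thick and rises 60 mm above this point; its last 8 mm taper to 7 mm. The shafts are at least 87 mm apart.
- seat4 (a point): An upright steel stub shaft on the deck: this point lies on its axis, on top of its 22 mm wide shoulder (66 mm above the desk), where a roller comes to rest. The shaft is 13 mm thick and rises 60 mm above this point; its last 8 mm taper to 7 mm. The shafts are at least 87 mm apart.
- roller0: A cast black rubber roller, about 50 g, perhaps absent (None): tyre 42 mm across and 20 mm high, above it a hub 26 mm across and 20 mm high, with a 15 mm bore right through (40 mm). Origin: on its axis, at the tyre's flat underside; z up through the hub. At first it sits loosely, hub up, in a mould cavity, its underside 10 mm above the desk and the whole hub above the block.
- roller1: A cast black rubber roller, about 50 g, perhaps absent (None): tyre 42 mm across and 20 mm high, above it a hub 26 mm across and 20 mm high, with a 15 mm bore right through (40 mm). Origin: on its axis, at the tyre's flat underside; z up through the hub. At first it sits loosely, hub up, in a mould cavity, its underside 10 mm above the desk and the whole hub above the block.
- roller2: A cast black rubber roller, about 50 g, perhaps absent (None): tyre 42 mm across and 20 mm high, above it a hub 26 mm across and 20 mm high, with a 15 mm bore right through (40 mm). Origin: on its axis, at the tyre's flat underside; z up through the hub. At first it sits loosely, hub up, in a mould cavity, its underside 10 mm above the desk and the whole hub above the block.
- roller3: A cast black rubber roller, about 50 g, perhaps absent (None): tyre 42 mm across and 20 mm high, above it a hub 26 mm across and 20 mm high, with a 15 mm bore right through (40 mm). Origin: on its axis, at the tyre's flat underside; z up through the hub. At first it sits loosely, hub up, in a mould cavity, its underside 10 mm above the desk and the whole hub above the block.
- roller4: A cast black rubber roller, about 50 g, perhaps absent (None): tyre 42 mm across and 20 mm high, above it a hub 26 mm across and 20 mm high, with a 15 mm bore right through (40 mm). Origin: on its axis, at the tyre's flat underside; z up through the hub. At first it sits loosely, hub up, in a mould cavity, its underside 10 mm above the desk and the whole hub above the block.
- collar0_mid (a point): A steel shaft collar, 35 g: a plain ring 28 mm across, 15 mm bore, 12 mm high, lying flat on the desk at first; this point is the middle of its bore, 6 mm above its underside.
- collar1_mid (a point): A steel shaft collar, 35 g: a plain ring 28 mm across, 15 mm bore, 12 mm high, lying flat on the desk at first; this point is the middle of its bore, 6 mm above its underside.
- collar2_mid (a point): A steel shaft collar, 35 g: a plain ring 28 mm across, 15 mm bore, 12 mm high, lying flat on the desk at first; this point is the middle of its bore, 6 mm above its underside.
- collar3_mid (a point): A steel shaft collar, 35 g: a plain ring 28 mm across, 15 mm bore, 12 mm high, lying flat on the desk at first; this point is the middle of its bore, 6 mm above its underside.
- collar4_mid (a point): A steel shaft collar, 35 g: a plain ring 28 mm across, 15 mm bore, 12 mm high, lying flat on the desk at first; this point is the middle of its bore, 6 mm above its underside.
- tumbler: Frosted glass tumbler, 72 mm across, 100 mm high; origin under its centre. Not part of the job.
- highlighter: Yellow highlighter 135 mm long, lying; origin under its middle. Not part of the job.
- stapler: Grey stapler 140 mm long, 53 mm high; origin under its middle. Not part of the job.
- hex_key: Small hex key, 90 mm long, lying. Not part of the job.
- cube0: The bottom one of three 25 mm wooden counting cubes in a stack; origin under its centre. Not part of the job.
- cube2: The top one of three 25 mm wooden counting cubes in a stack; origin under its centre. Not part of the job.

How it is judged:
On the way, in this order (a step that is already met when the one before it is completed fails the run):
1. every roller sits hub up on a shaft of its own, down on the shoulder (height (world z) of roller0 between 0.062 and 0.07 m and angle between each of roller0, roller1, roller2, roller3, roller4's own z axis and vertical below 0.06 rad and (horizontal distance between roller0 and seat0 below 0.004 m or horizontal distance between roller0 and seat1 below 0.004 m or horizontal distance between roller0 and seat2 below 0.004 m or horizontal distance between roller0 and seat3 below 0.004 m or horizontal distance between roller0 and seat4 below 0.004 m) and height (world z) of roller1 between 0.062 and 0.07 m and (horizontal distance between roller1 and seat0 below 0.004 m or horizontal distance between roller1 and seat1 below 0.004 m or horizontal distance between roller1 and seat2 below 0.004 m or horizontal distance between roller1 and seat3 below 0.004 m or horizontal distance between roller1 and seat4 below 0.004 m) and height (world z) of roller2 between 0.062 and 0.07 m and (horizontal distance between roller2 and seat0 below 0.004 m or horizontal distance between roller2 and seat1 below 0.004 m or horizontal distance between roller2 and seat2 below 0.004 m or horizontal distance between roller2 and seat3 below 0.004 m or horizontal distance between roller2 and seat4 below 0.004 m) and height (world z) of roller3 between 0.062 and 0.07 m and (horizontal distance between roller3 and seat0 below 0.004 m or horizontal distance between roller3 and seat1 below 0.004 m or horizontal distance between roller3 and seat2 below 0.004 m or horizontal distance between roller3 and seat3 below 0.004 m or horizontal distance between roller3 and seat4 below 0.004 m) and height (world z) of roller4 between 0.062 and 0.07 m and (horizontal distance between roller4 and seat0 below 0.004 m or horizontal distance between roller4 and seat1 below 0.004 m or horizontal distance between roller4 and seat2 below 0.004 m or horizontal distance between roller4 and seat3 below 0.004 m or horizontal distance between roller4 and seat4 below 0.004 m)), for 0.2 s.
2. every seated roller has a collar lying on its hub (all of step 1 and ((horizontal distance between collar0_mid and roller0 below 0.005 m and z of collar0_mid in the frame of roller0 between 0.042 and 0.05 m) or (horizontal distance between collar1_mid and roller0 below 0.005 m and z of collar1_mid in the frame of roller0 between 0.042 and 0.05 m) or (horizontal distance between collar2_mid and roller0 below 0.005 m and z of collar2_mid in the frame of roller0 between 0.042 and 0.05 m) or (horizontal distance between collar3_mid and roller0 below 0.005 m and z of collar3_mid in the frame of roller0 between 0.042 and 0.05 m) or (horizontal distance between collar4_mid and roller0 below 0.005 m and z of collar4_mid in the frame of roller0 between 0.042 and 0.05 m)) and ((horizontal distance between collar0_mid and roller1 below 0.005 m and z of collar0_mid in the frame of roller1 between 0.042 and 0.05 m) or (horizontal distance between collar1_mid and roller1 below 0.005 m and z of collar1_mid in the frame of roller1 between 0.042 and 0.05 m) or (horizontal distance between collar2_mid and roller1 below 0.005 m and z of collar2_mid in the frame of roller1 between 0.042 and 0.05 m) or (horizontal distance between collar3_mid and roller1 below 0.005 m and z of collar3_mid in the frame of roller1 between 0.042 and 0.05 m) or (horizontal distance between collar4_mid and roller1 below 0.005 m and z of collar4_mid in the frame of roller1 between 0.042 and 0.05 m)) and ((horizontal distance between collar0_mid and roller2 below 0.005 m and z of collar0_mid in the frame of roller2 between 0.042 and 0.05 m) or (horizontal distance between collar1_mid and roller2 below 0.005 m and z of collar1_mid in the frame of roller2 between 0.042 and 0.05 m) or (horizontal distance between collar2_mid and roller2 below 0.005 m and z of collar2_mid in the frame of roller2 between 0.042 and 0.05 m) or (horizontal distance between collar3_mid and roller2 below 0.005 m and z of collar3_mid in the frame of roller2 between 0.042 and 0.05 m) or (horizontal distance between collar4_mid and roller2 below 0.005 m and z of collar4_mid in the frame of roller2 between 0.042 and 0.05 m)) and ((horizontal distance between collar0_mid and roller3 below 0.005 m and z of collar0_mid in the frame of roller3 between 0.042 and 0.05 m) or (horizontal distance between collar1_mid and roller3 below 0.005 m and z of collar1_mid in the frame of roller3 between 0.042 and 0.05 m) or (horizontal distance between collar2_mid and roller3 below 0.005 m and z of collar2_mid in the frame of roller3 between 0.042 and 0.05 m) or (horizontal distance between collar3_mid and roller3 below 0.005 m and z of collar3_mid in the frame of roller3 between 0.042 and 0.05 m) or (horizontal distance between collar4_mid and roller3 below 0.005 m and z of collar4_mid in the frame of roller3 between 0.042 and 0.05 m)) and ((horizontal distance between collar0_mid and roller4 below 0.005 m and z of collar0_mid in the frame of roller4 between 0.042 and 0.05 m) or (horizontal distance between collar1_mid and roller4 below 0.005 m and z of collar1_mid in the frame of roller4 between 0.042 and 0.05 m) or (horizontal distance between collar2_mid and roller4 below 0.005 m and z of collar2_mid in the frame of roller4 between 0.042 and 0.05 m) or (horizontal distance between collar3_mid and roller4 below 0.005 m and z of collar3_mid in the frame of roller4 between 0.042 and 0.05 m) or (horizontal distance between collar4_mid and roller4 below 0.005 m and z of collar4_mid in the frame of roller4 between 0.042 and 0.05 m))), for 0.2 s.
At the end, for the whole second after the job is handed in: Each roller is hub up on its own shaft (axis within 4 mm, underside within 4 mm of the shoulder), a collar lies on each hub (5 mm off axis, 4 mm of height), the mould's upper half lies flat on the lower (centres within 12 mm, edges within 0.12 rad); all at rest (all of step 2 and horizontal distance between top_half and mould below 0.012 m and height (world z) of top_half between 0.027 and 0.034 m and angle between top_half's own z axis and vertical below 0.04 rad and angle between the x axis of top_half and the x axis of mould, either way round below 0.12 rad and linear speed of each of top_half, roller0, roller1, roller2, roller3, roller4, collar0, collar1, collar2, collar3, collar4 below 0.02 m/s); the robot touches nothing.
It fails at once if a thing that is not part of the job moved by more than 40 mm (distance of any of tumbler, cube0, cube2, highlighter, stapler, hex_key from where it was at the start of the episode above 0.04 m).
It fails at once if the tumbler tipped (angle between tumbler's own z axis and vertical above 0.5 rad).
Of roller0, roller1, roller2, roller3, roller4 only 3 to 5 are there at a start; the rules pass over those that are not, and their reading is None.
At some moment in a run one of collar0, collar1, collar2, collar3, collar4 may be knocked a few centimetres aside while the robot is not near it.
It also fails if it takes over 210 s, if anything falls off the work surface, if the arm or the gripper's body presses on something with over 40 N, if the wrist force passes 120 N, or if a joint passes its speed limit or range.

### The arm

A 7-joint arm with a two-finger parallel gripper is mounted at the origin on the work surface. World frame = base frame: x ahead of the robot, y to its left, z up, the work surface at z = 0. Lengths are in m, angles in rad, forces in N, time in s.
With the tool pointing down it reaches from about 0.4 to 0.85 m from the base axis. Payload 10.4 kg.
Tool frame: the origin (TCP) lies on the centre line of the jaws, within the pads' length; the fingertips stand 8 mm ahead of it and the grasp point (between the pads) lies 11 mm behind it; z points along the fingers, y is the direction in which the jaws open and shut (so a half turn about z gives the same grasp; the last joint's range is limited). The gripper opens to 87 mm and grips with 3 to 60 N. Pads are 19 mm wide; open, the fingers measure 117 mm over their backs; the gripper's body (75 mm by 190 mm) begins 51 mm behind the grasp point.
Start: joints at [-1.221, 0.332, -0.065, 1.46, 0.022, 1.35, -0.088], TCP at [0.228, 0.582, 0.231] pointing down, gripper open.
Joint ranges: [-2.6, 2.6], [-0.5, 2.12], [-1.47, 1.34], [0.16, 2.42], [-1.27, 4.41], [0.06, 2.06], [-2.6, 2.6]. Speed limits (rad/s): [2.22, 2.22, 2.79, 2.79, 3.14, 3.14, 3.14].

### API

Orientations are given as a 3x3 rotation matrix whose columns are the frame's x, y, z axes.
In Python, from cell import manip, imaging gives the robot as it stands.
- The arm moves only by the tool apply_moves, never from a script. Its argument "increments" is a list of rows, each a list of 5 numbers: the finger opening in mm, from 0 to 87, then the shift along the tool's x, y, z in mm, then the turn about the tool's z in rad. A call has 1 to 5 rows; each row is the pose to reach, as a shift and turn from the pose commanded when the call began, along the tool's axes at that moment; what a row does not reach only later rows make up. A row lasts 1/12 s, in which the tool goes at most 41.7 mm and 7.16 degrees, less where a joint would pass 70% of its speed; a pose out of reach is approached as far as the arm can. A call with a gripper value outside its range is refused whole. The fingers move at their own pace and stop on an object; "squeeze" is the grip in N (left out, the last holds). Time passes only in rows, so rows that repeat a pose let the fingers close. It gives the time, the measured TCP pose, the force and the opening at its end, in the units of the state.
- manip.read_state(): the state, without advancing time (a new reading comes with each control period).
- imaging.read_camera(name): name is "scene" or "top" or "wrist"; returns a dict with "frame" (400x640x3 uint8, red, green, blue), "vertical_fov" (degrees; the focal length in pixels is half the picture's height over the tangent of half this angle, whatever the lens; pixels are square), "cx", "cy" (the principal point, pixels), "rvec" (rotation vector, rad) and "tvec" (3), from world to camera coordinates, as OpenCV has them; the wrist camera has in their place "hand_eye" (4x4, takes a point from camera to tool coordinates, whose origin is the TCP and whose axes are the flange's). Camera axes: x right, y down, z forward; pixel columns grow to the right and rows downward; lengths in m; the calibration is good to about 2 mm. A picture is of the moment at which its call begins: read the wrist's pose just before it. There is no depth.
- manip.finish_job(): hands the job in, once; it reports no verdict.
The state is a dict: "clock": time; "joint_pos": joint angles; "qvel": joint speeds; "joint_torque": joint torques, N m; "position": TCP position; "tcp_rot": TCP orientation; "contact_force": force on the tool from outside, world axes, zero at the start; "torque": the same for the moment, N m; "opening": finger opening in m.
Only numpy, scipy, OpenCV 4.12 (cv2) and the standard library are available. Lean on these libraries where they do the work, as an engineer would, in place of code of your own. Each camera call takes 0.05 s, during which the arm holds its last target. There are 200 camera calls.

## Working session

There is one attempt and no reset: what is moved stays moved. The work goes in short steps, Python scripts to look and compute and a tool call to move; the robot and the scene stay as the last step left them, time stands still between calls to the robot, and variables do not carry over. Pictures are saved under pics/ and viewed, about 12 in all and at most 16, crops included, and the job is handed in when it is done.

Besides the shell and the picture viewer there is one more tool, called after "Emit:" as name(argument=value, ...) on one line, values as JSON. apply_moves: Moves the arm, as the interface text tells. Its arguments: {"type":"object","properties":{"increments":{"type":"array"},"squeeze":{"type":"number"}},"required":["increments"]}

```bash
ls; mkdir -p pics; python3 - <<'E'
from cell import manip, imaging
import cv2,numpy as np
s=manip.read_state();print({k:np.round(v,3).tolist() for k,v in s.items()})
for n in("scene","top","wrist"):
    c=imaging.read_camera(n);cv2.imwrite(f"pics/{n}0.png",c["frame"][:,:,::-1]);print(n,{k:np.round(v,4).tolist() for k,v in c.items() if k!="frame"})
E
```

```text
pics
{'clock': 0.0, 'joint_pos': [-1.221, 0.333, -0.065, 1.461, 0.022, 1.35, -0.088], 'qvel': [0.002, 0.0, -0.001, 0.001, -0.0, 0.001, 0.001], 'joint_torque': [-0.0, -62.327, 0.024, -38.989, -0.061, 0.04, 0.0], 'position': [0.227, 0.582, 0.23], 'tcp_rot': [[-0.931, 0.364, -0.0], [0.364, 0.931, -0.001], [-0.0, -0.001, -1.0]], 'contact_force': [0.076, -0.712, -0.617], 'torque': [-0.02, -0.023, 0.001], 'opening': 0.087}
scene {'vertical_fov': 54.9864, 'cx': 312.1659, 'cy': 201.2067, 'rvec': [2.2101, 0.6955, -0.3177], 'tvec': [-0.4624, -0.1622, 1.3757]}
top {'vertical_fov': 42.3292, 'cx': 319.9293, 'cy': 202.2517, 'rvec': [2.1632, -2.052, 0.224], 'tvec': [-0.033, 0.5721, 1.5142]}
wrist {'vertical_fov': 71.3184, 'cx': 321.1631, 'cy': 205.9725, 'hand_eye': [[0.0006, -0.9693, -0.2459, 0.0663], [1.0, 0.0004, 0.0009, 0.0006], [-0.0008, -0.2459, 0.9693, -0.1554], [0.0, 0.0, 0.0, 1.0]]}
```

View pics/top0.png

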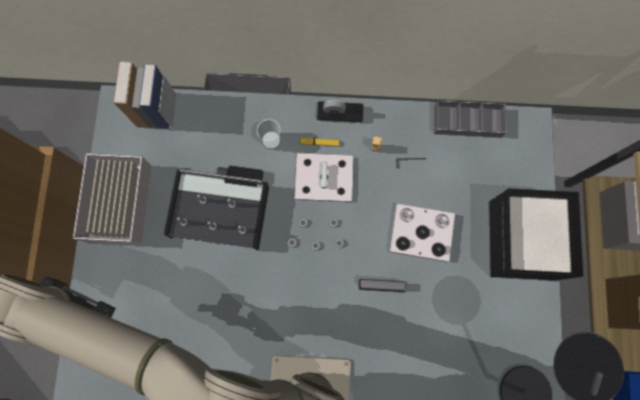

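View pics/scene0.png

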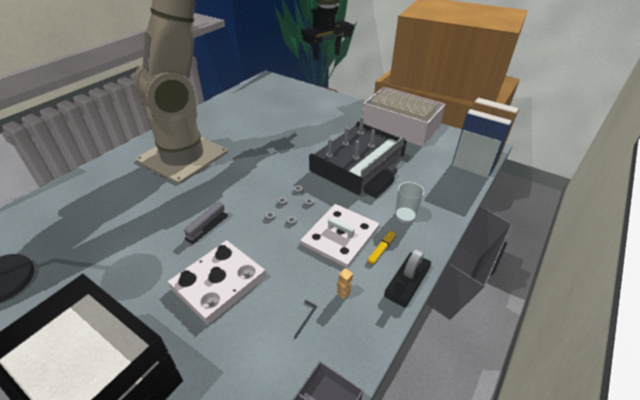

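The top view shows the mould at (423,233) with three rollers at (404,243), (423,232) and (438,249). It also shows the deck at (218,208), five collars near (316,235), and the upper half at (324,177). The scene view confirms three rollers and two empty cavities.

```bash
cat > h.py <<'E'
import numpy as np, cv2
from cell import manip, imaging
def grab(name, save=None):
    s=manip.read_state(); c=imaging.read_camera(name); f=c["frame"]
    if save: cv2.imwrite(f"pics/{save}.png", f[:,:,::-1])
    fl=f.shape[0]/2/np.tan(np.radians(c["vertical_fov"]/2))
    if name=="wrist":
        H=np.array(c["hand_eye"]); Rt=np.array(s["tcp_rot"]); R=Rt@H[:3,:3]; o=np.array(s["position"])+Rt@H[:3,3]
    else:
        Q=cv2.Rodrigues(np.array(c["rvec"],float))[0]; R=Q.T; o=-Q.T@np.array(c["tvec"])
    return dict(f=f,fl=fl,cx=c["cx"],cy=c["cy"],R=R,o=o,s=s)
def ray(c,u,v,z):
    d=c["R"]@np.array([(u-c["cx"])/c["fl"],(v-c["cy"])/c["fl"],1.]); return c["o"]+d*(z-c["o"][2])/d[2]
def proj(c,p):
    q=c["R"].T@(np.asarray(p)-c["o"]); return q[:2]/q[2]*c["fl"]+[c["cx"],c["cy"]]
def go(xyz,yaw=None):
    """shift in tool axes (mm) and turn (rad) to reach world xyz with tool y-axis at heading yaw (mod pi)"""
    s=manip.read_state(); R=np.array(s["tcp_rot"]); d=R.T@(np.asarray(xyz)-s["position"])*1000
    cur=np.arctan2(R[1,1],R[0,1]); t=0 if yaw is None else -((yaw-cur+np.pi/2)%np.pi-np.pi/2)
    print("shift",np.round(d,1),"turn",np.round(t,3),"j7",round(s["joint_pos"][6],2),"yaw",round(cur,3),"t",s["clock"])
E
python3 - <<'E'
from h import *
c=grab("top")
for n,u,v,z in [("mould",423,232,.03),("r",404,243,.05),("r",423,232,.05),("r",438,249,.05),("e",408,214,.03),("e",442,221,.03)]+[("seat",*p,.126) for p in[(203,198),(231,202),(182,222),(211,226),(242,230)]]+[("col",*p,.012) for p in[(304,223),(335,223),(293,242),(316,246),(341,243)]]+[("top",324,177,.03),("tumb",270,140,.1),("deck",171,172,.06),("deck",268,180,.06),("deck",167,236,.06),("deck",262,248,.06),("stap",383,286,.05)]:
    print(n,np.round(ray(c,u,v,z)[:2],3))
im=c["f"][120:300,140:470]
cv2.imwrite("pics/topc.png",cv2.resize(im,None,fx=2.4,fy=2.4,interpolation=2)[:,:,::-1])
E
```

```text
mould [ 0.503 -0.324]
r [ 0.463 -0.263]
r [ 0.5  -0.32]
r [ 0.45  -0.366]
e [ 0.557 -0.277]
e [ 0.541 -0.382]
seat [0.554 0.339]
seat [0.546 0.256]
seat [0.479 0.392]
seat [0.472 0.307]
seat [0.465 0.217]
col [0.515 0.044]
col [ 0.52  -0.053]
col [0.454 0.074]
col [0.445 0.002]
col [ 0.458 -0.074]
top [ 0.662 -0.011]
tumb [0.751 0.159]
deck [0.644 0.461]
deck [0.635 0.161]
deck [0.445 0.451]
deck [0.424 0.163]
stap [ 0.331 -0.203]
```

View pics/topc.png

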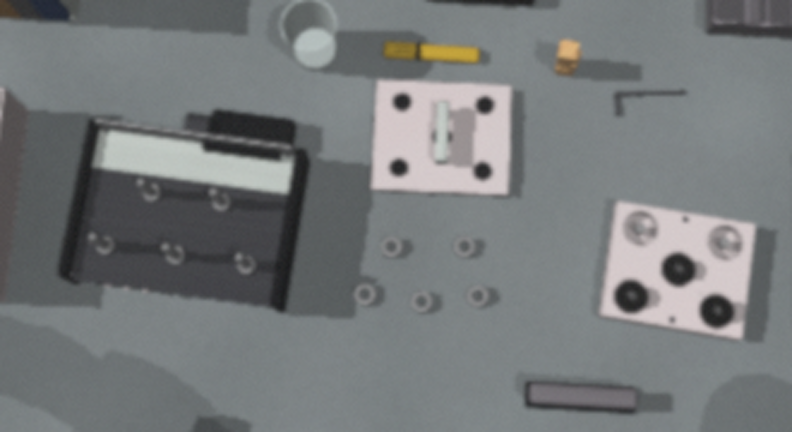

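View pics/wrist0.png

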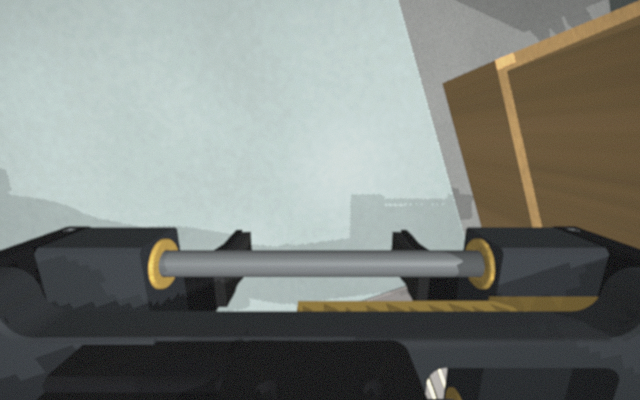

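Emit:
apply_moves(increments=[[50, -30, -8, -4, 0], [50, -66, -18, -8, 0], [50, -103, -28, -12, 0], [50, -140, -38, -16, 0], [50, -175, -47, -20, 0]], squeeze=15)

```text
clock: 0.62
position: [0.375, 0.4729, 0.2507]
tcp_rot: [[-0.931, 0.365, 0.0], [0.365, 0.931, -0.0], [-0.0, -0.0, -1.0]]
contact_force: [1.2, 0.9, 0.6]
opening: 0.0616
```

Emit:
apply_moves(increments=[[50, -36, -10, 0, 0], [50, -72, -20, 0, 0], [50, -108, -30, 0, 0], [50, -144, -40, 0, 0], [50, -180, -48, 0, 0]])

```text
clock: 1.03
position: [0.5249, 0.3627, 0.2506]
tcp_rot: [[-0.931, 0.364, 0.0], [0.364, 0.931, -0.0], [-0.0, -0.0, -1.0]]
contact_force: [0.6, -0.0, 0.6]
opening: 0.0498
```

Emit:
apply_moves(increments=[[50, -36, -9, 0, -0.1], [50, -66, -17, 0, -0.2], [50, -90, -23, 0, -0.3], [50, -90, -23, 0, -0.37], [50, -90, -23, 0, -0.37]])

```text
clock: 1.45
position: [0.6003, 0.3082, 0.2499]
tcp_rot: [[-1.0, 0.003, -0.0], [0.003, 1.0, -0.001], [0.0, -0.001, -1.0]]
contact_force: [0.3, -0.5, 0.3]
opening: 0.05
```

```bash
python3 - <<'E'
from h import *
c=grab("wrist","w1"); go([.6,.31,.25],np.pi/2); print(c["s"]["joint_pos"],c["s"]["contact_force"])
for p in [(.554,.339),(.546,.256),(.479,.392),(.472,.307),(.465,.217)]: print(p,np.round(proj(c,[*p,.126])),np.round(proj(c,[*p,.066])))
E
```

```text
shift [-0.9  0.2  0.1] turn -0.005 j7 1.05 yaw 1.566 t 1.5
[-0.62378924  0.43398133  0.11679275  1.28832932 -0.04895465  1.42294944
  1.05759543] [ 0.32057047 -0.4643822   0.34556529]
(0.554, 0.339) [352. 156.] [346. 152.]
(0.546, 0.256) [267. 148.] [277. 146.]
(0.479, 0.392) [411.  73.] [395.  85.]
(0.472, 0.307) [319.  65.] [319.  78.]
(0.465, 0.217) [220.  57.] [239.  72.]
```

View pics/w1.png

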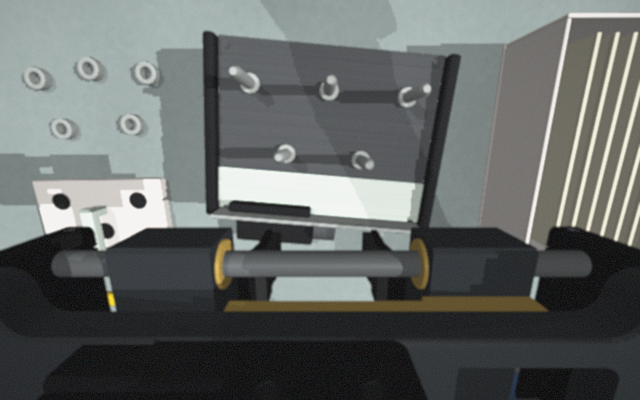

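The wrist view shows five shafts with tips near (235,71), (329,78), (428,90), (290,149) and (369,160). The five collars are at left, from (36,78) to (130,125).

```bash
python3 - <<'E'
from h import *
c=grab("wrist"); im=c["f"][50:180,215:445]; im=cv2.convertScaleAbs(im,alpha=1.4,beta=-30)
b=cv2.resize(im,None,fx=3.4,fy=3.4,interpolation=cv2.INTER_CUBIC)
cv2.imwrite("pics/w1c.png",b[:,:,::-1])
g=cv2.cvtColor(c["f"],cv2.COLOR_RGB2GRAY)
m=((g>125)&(c["f"].max(2).astype(int)-c["f"].min(2)<25)).astype(np.uint8); m[175:]=0
n,l,st,ce=cv2.connectedComponentsWithStats(m)
nad=proj(c,[c["o"][0],c["o"][1],0.]);print("nadir",nad)
for i in range(1,n):
    if 40<st[i,4]<900:
        ys,xs=np.where(l==i);P=np.c_[xs,ys]; a=cv2.minAreaRect(P.astype(np.float32))
        print(st[i].tolist(),np.round(ce[i],1),"rect",np.round(a[0],1),np.round(a[1],1),round(a[2]))
E
```

```text
nadir [320.89417355 135.42244651]
[564, 32, 36, 143, 662] [581.6 104. ] rect [581.7 103.1] [  5.9 146. ] 12
[580, 32, 38, 143, 649] [598.7 103.7] rect [598.7 103.2] [  6.  146.4] 13
[596, 32, 40, 143, 682] [615.4 104.5] rect [615.7 103.2] [  6. 147.] 14
[226, 67, 32, 28, 408] [243.9  79.9] rect [243.   78.3] [35.3 19.8] 49
[612, 70, 28, 105, 482] [626.8 126.5] rect [627.9 122.6] [  6.  107.4] 14
[319, 76, 18, 26, 229] [328.7  89.1] rect [327.5  88.5] [25. 17.] 90
[420, 85, 9, 10, 73] [424.2  89.3] rect [424.   89.5] [9. 8.] 90
[397, 87, 17, 22, 142] [403.9  98.1] rect [404.4  97.8] [20.2 14.3] 74
[628, 135, 12, 40, 159] [635.  157.5] rect [635.9 155.1] [ 5.7 40.5] 15
[272, 145, 22, 20, 311] [283.4 154.7] rect [283.8 155.2] [18.1 21.3] 29
[352, 152, 16, 8, 70] [360.2 154.9] rect [359.7 155.2] [15.1  6.7] 4
[363, 161, 9, 10, 65] [367.4 165.4] rect [367.8 165.2] [7.1 9.2] 45
[217, 167, 97, 8, 423] [250.7 171.7] rect [265.  170.5] [96.  7.] 0
```

View pics/w1c.png

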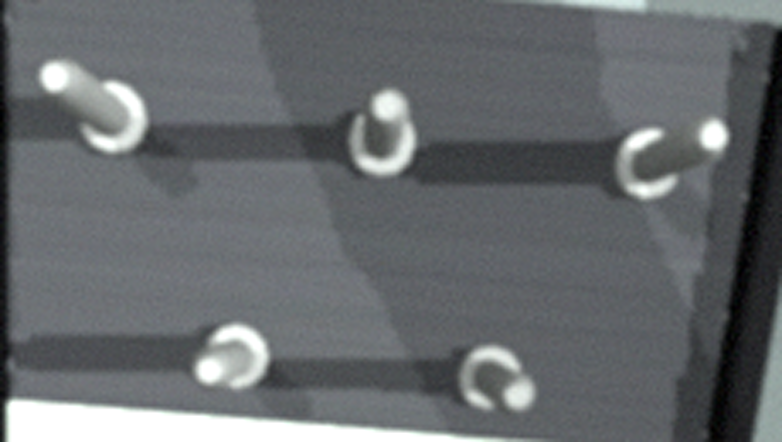

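```bash
python3 - <<'E'
from h import *
c=grab("wrist")
for n,t,s in [("A",(57,77),(113,118)),("B",(388,106),(382,142)),("C",(713,135),(648,163)),("D",(211,368),(233,355)),("E",(517,393),(491,378))]:
    f=lambda p,z:np.round(ray(c,p[0]/3.4+215-.35,p[1]/3.4+50-.35,z)[:2],4)
    print(n,f(t,.126),f(s,.066))
# mould
t=grab("top")
go([.42,-.32,.25],np.pi/2)
E
```

```text
A [0.4757 0.2292] [0.4762 0.2291]
B [0.4834 0.319 ] [0.484  0.3187]
C [0.4911 0.4085] [0.4909 0.4083]
D [0.5539 0.2676] [0.554  0.2662]
E [0.5616 0.3571] [0.5625 0.3575]
shift [ 1.762e+02 -6.319e+02  2.000e-01] turn -0.003 j7 1.05 yaw 1.568 t 1.65
```

```bash
cat >> h.py <<'E'
def plan(wps,op0,step=38,pos=None,yaw=None):
    """wps: (xyz, yaw or None, opening, step or None, hold rows). Works out rows for apply_moves, 5 per call."""
    s=manip.read_state(); R=np.array(s["tcp_rot"]); p=np.array(s["position"] if pos is None else pos); h=np.arctan2(R[1,1],R[0,1]) if yaw is None else yaw
    pts=[]; q,a=p.copy(),h
    for xyz,y,op,st,hold in wps:
        xyz=np.array(xyz,float); y=a if y is None else a+((y-a+np.pi/2)%np.pi-np.pi/2)
        n=max(1,int(np.ceil(max(np.linalg.norm(xyz-q)/((st or step)/1000),abs(y-a)/.118))))
        pts+=[(q+(xyz-q)*k/n,a+(y-a)*k/n,op) for k in range(1,n+1)]+[(xyz,y,op)]*hold; q,a=xyz,y
    print("t",round(s["clock"],2),"end yaw",round(a,3))
    for i in range(0,len(pts),5):
        ex=np.array([-np.sin(h),np.cos(h),0]); ey=np.array([np.cos(h),np.sin(h),0]); ez=np.array([0,0,-1.]); rows=[]
        for P,A,op in pts[i:i+5]:
            d=(P-p)*1000; rows.append([op]+[round(float(d@e),1) for e in (ex,ey,ez)]+[round(h-A,3)])
        print(rows); r=rows[-1]; p=p+(ex*r[1]+ey*r[2]+ez*r[3])/1000; h-=r[4]
E
python3 - <<'E'
from h import *
R=manip.read_state()["tcp_rot"];print(np.round(R,3))
plan([((.5,-.43,.25),0,50,None,1)],50)
E
```

```text
[[-1.     0.003 -0.   ]
 [ 0.003  1.     0.001]
 [ 0.     0.001 -1.   ]]
t 1.65 end yaw 0.0
[[50, 4.8, -37.1, 0.0, np.float64(0.078)], [50, 9.6, -74.2, 0.1, np.float64(0.157)], [50, 14.4, -111.3, 0.1, np.float64(0.235)], [50, 19.2, -148.3, 0.1, np.float64(0.314)], [50, 24.0, -185.4, 0.1, np.float64(0.392)]]
[[50, -9.8, -36.1, 0.1, np.float64(0.078)], [50, -19.5, -72.2, 0.1, np.float64(0.157)], [50, -29.2, -108.3, 0.1, np.float64(0.235)], [50, -39.0, -144.4, 0.2, np.float64(0.313)], [50, -48.7, -180.5, 0.2, np.float64(0.392)]]
[[50, -22.8, -29.7, 0.0, np.float64(0.078)], [50, -45.6, -59.3, 0.1, np.float64(0.157)], [50, -68.4, -88.9, 0.1, np.float64(0.235)], [50, -91.2, -118.6, 0.1, np.float64(0.313)], [50, -114.0, -148.2, 0.1, np.float64(0.392)]]
[[50, -32.4, -18.7, 0.1, np.float64(0.078)], [50, -64.8, -37.4, 0.1, np.float64(0.157)], [50, -97.1, -56.1, 0.1, np.float64(0.235)], [50, -129.5, -74.8, 0.2, np.float64(0.313)], [50, -161.9, -93.5, 0.2, np.float64(0.392)]]
[[50, -0.0, 0.0, -0.0, np.float64(-0.0)]]
```

Emit:
apply_moves(increments=[[50, 5, -37, 0, 0.08], [50, 10, -74, 0, 0.16], [50, 14, -111, 0, 0.24], [50, 19, -148, 0, 0.32], [50, 24, -185, 0, 0.39]])

```text
clock: 2.07
position: [0.5736, 0.1246, 0.2508]
tcp_rot: [[-0.922, 0.386, 0.0], [0.386, 0.922, 0.001], [-0.0, 0.001, -1.0]]
contact_force: [0.8, -0.8, 0.8]
opening: 0.0501
```

Emit:
apply_moves(increments=[[50, -10, -36, 0, 0.08], [50, -20, -72, 0, 0.16], [50, -29, -108, 0, 0.24], [50, -39, -144, 0, 0.32], [50, -49, -180, 0, 0.39]])

```text
clock: 2.48
position: [0.5503, -0.0604, 0.251]
tcp_rot: [[-0.706, 0.708, 0.001], [0.708, 0.706, 0.001], [-0.0, 0.001, -1.0]]
contact_force: [0.2, 0.0, 0.3]
opening: 0.0496
```

Emit:
apply_moves(increments=[[50, -23, -30, 0, 0.08], [50, -46, -59, 0, 0.16], [50, -68, -89, 0, 0.24], [50, -91, -119, 0, 0.32], [50, -114, -148, 0, 0.39]])

```text
clock: 2.9
position: [0.5271, -0.2458, 0.251]
tcp_rot: [[-0.384, 0.923, 0.001], [0.923, 0.384, 0.001], [0.0, 0.001, -1.0]]
contact_force: [0.3, -0.7, -0.2]
opening: 0.0497
```

Emit:
apply_moves(increments=[[50, -32, -19, 0, 0.08], [50, -65, -37, 0, 0.16], [50, -97, -56, 0, 0.24], [50, -129, -75, 0, 0.32], [50, -162, -94, 0, 0.39]])

```text
clock: 3.32
position: [0.504, -0.4312, 0.2508]
tcp_rot: [[-0.005, 1.0, 0.001], [1.0, 0.005, 0.001], [0.001, 0.001, -1.0]]
contact_force: [0.7, -0.2, 0.2]
opening: 0.0502
```

Emit:
apply_moves(increments=[[50, 0, 0, 0, 0.01], [50, 0, 0, 0, 0.01]])

```text
clock: 3.48
position: [0.5025, -0.4325, 0.2501]
tcp_rot: [[0.007, 1.0, -0.001], [1.0, -0.007, -0.001], [-0.001, -0.001, -1.0]]
contact_force: [-0.9, -0.4, -0.4]
opening: 0.0502
```

```bash
sed -i 's/round(h-A,3)\]/float(round(h-A,3))]/' h.py; python3 - <<'E'
from h import *
c=grab("wrist","w2"); go([.5,-.43,.25],0)
f=c["f"].astype(int); m=((f.max(2)<55)).astype(np.uint8); m[215:]=0
n,l,st,ce=cv2.connectedComponentsWithStats(m)
for i in range(1,n):
    if st[i,4]>60: print(st[i].tolist(),np.round(ce[i],1),np.round(ray(c,*ce[i],.03),4))
E
```

```text
shift [ 0.6 -3.7  0.2] turn -0.003 j7 0.83 yaw -0.003 t 3.5333
[182, 0, 25, 62, 497] [197.9  31.5] [ 0.3564 -0.2435  0.03  ]
[275, 28, 32, 37, 816] [290.9  46.6] [ 0.4674 -0.2605  0.03  ]
[308, 83, 30, 33, 649] [322.5  98.5] [ 0.5055 -0.3201  0.03  ]
[269, 124, 30, 30, 571] [283.7 138.7] [ 0.4544 -0.3692  0.03  ]
```

View pics/w2.png

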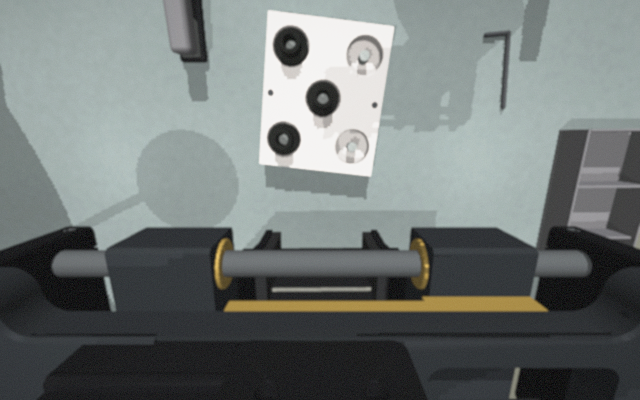

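The wrist view shows the mould with corners near (268,10), (394,25), (370,177) and (260,163). Rollers are at (290,46), (322,98) and (284,138), and the two right-hand cavities are empty.

```bash
python3 - <<'E'
from h import *
c=grab("wrist"); f=c["f"].astype(int)
m=((f.min(2)>180)).astype(np.uint8); m[215:]=0
m=cv2.morphologyEx(m,cv2.MORPH_CLOSE,np.ones((5,5)));cs,_=cv2.findContours(m,0,2)
k=max(cs,key=cv2.contourArea); h=cv2.convexHull(k)[:,0]
P=np.array([ray(c,u,v,.03)[:2] for u,v in h]).astype(np.float32)*1000
(r,sz,a)=cv2.minAreaRect(P);box=cv2.boxPoints((r,sz,a));print(r,sz,a)
e=[box[1]-box[0],box[2]-box[1]];L=max(e,key=np.linalg.norm);y=L/np.linalg.norm(L);y=y if y[1]>0 else -y;x=np.array([y[1],-y[0]])
print("y heading",np.arctan2(y[1],y[0]))
for i in(-1,1):
  for j in(-1,1): print(i,j,np.array(r)+x*45*i+y*55*j)
# hub tops: bore/hub centre at z=.05 by hub ellipse? dark blob top
E
```

```text
(504.818603515625, -319.8309020996094) (183.7904052734375, 154.35218811035156) 83.52381134033203
y heading 1.4577653
-1 -1 [ 453.90228176 -369.40436935]
-1 1 [ 466.30922794 -260.10629654]
1 -1 [ 543.32797909 -379.55550766]
1 1 [ 555.73492527 -270.25743484]
```

```bash
python3 - <<'E'
from h import *
plan([((.4665,-.2602,.10),0,45,None,0),((.4665,-.2602,.041),0,45,20,1),((.4665,-.2602,.041),0,15,None,4),((.4665,-.2602,.115),0,15,25,0),((.476,.13,.19),0,15,None,2)],50)
E
```

```text
t 3.58 end yaw -0.0
[[45, 24.2, -5.4, 21.5, -0.0], [45, 48.4, -10.9, 43.0, -0.0], [45, 72.6, -16.3, 64.5, -0.0], [45, 96.8, -21.7, 86.0, -0.0], [45, 120.9, -27.1, 107.4, -0.0]]
[[45, 24.2, -5.5, 21.5, -0.0], [45, 48.4, -10.9, 43.0, -0.0], [45, 48.4, -10.9, 62.7, -0.0], [45, 48.4, -10.9, 82.4, -0.0], [45, 48.4, -10.9, 102.0, -0.0]]
[[45, 0.0, -0.0, 0.0, -0.0], [15, 0.0, -0.0, 0.0, -0.0], [15, 0.0, -0.0, 0.0, -0.0], [15, 0.0, -0.0, 0.0, -0.0], [15, 0.0, -0.0, 0.0, -0.0]]
[[15, 0.0, -0.0, 0.0, -0.0], [15, 0.0, -0.0, -24.6, -0.0], [15, 0.0, -0.0, -49.3, -0.0], [15, 0.0, -0.0, -74.0, -0.0], [15, 35.5, 0.8, -80.8, -0.0]]
[[15, 35.5, 0.9, -6.8, -0.0], [15, 70.9, 1.7, -13.6, -0.0], [15, 106.4, 2.6, -20.5, -0.0], [15, 141.9, 3.4, -27.3, -0.0], [15, 177.4, 4.3, -34.1, -0.0]]
[[15, 35.4, 0.8, -6.8, -0.0], [15, 70.9, 1.7, -13.6, -0.0], [15, 106.4, 2.5, -20.4, -0.0], [15, 141.9, 3.4, -27.3, -0.0], [15, 177.3, 4.2, -34.1, -0.0]]
[[15, 0.0, 0.0, 0.0, -0.0], [15, 0.0, 0.0, 0.0, -0.0]]
```

Emit:
apply_moves(increments=[[45, 24, -5, 21, 0], [45, 48, -11, 43, 0], [45, 73, -16, 64, 0], [45, 97, -22, 86, 0], [45, 121, -27, 107, 0]])

```text
clock: 4.0
position: [0.4772, -0.3063, 0.1428]
tcp_rot: [[-0.002, 1.0, 0.001], [1.0, 0.002, 0.001], [0.001, 0.001, -1.0]]
contact_force: [1.0, -0.3, -0.3]
opening: 0.045
```

Emit:
apply_moves(increments=[[45, 24, -5.5, 21, 0], [45, 48, -11, 43, 0], [45, 48, -11, 63, 0], [45, 48, -11, 83, 0], [45, 48, -11, 102, 0]])

```text
clock: 4.42
position: [0.4669, -0.2588, 0.0411]
tcp_rot: [[-0.003, 1.0, 0.002], [1.0, 0.003, 0.001], [0.001, 0.002, -1.0]]
contact_force: [-0.2, -0.0, 0.3]
opening: 0.045
```

Emit:
apply_moves(increments=[[45, 0, 0, 0, 0], [15, 0, 0, 0, 0], [15, 0, 0, 0, 0], [15, 0, 0, 0, 0], [15, 0, 0, 0, 0]])

```text
clock: 4.83
position: [0.4664, -0.2616, 0.0422]
tcp_rot: [[0.001, 1.0, 0.001], [1.0, -0.001, 0.0], [0.0, 0.001, -1.0]]
contact_force: [0.6, -0.1, 1.0]
opening: 0.0261
```

Emit:
apply_moves(increments=[[15, 0, 0, 0, 0], [15, 0, 0, -24, 0], [15, 0, 0, -49, 0], [15, 0, 0, -74, 0], [15, 35, 0, -81, 0]])

```text
clock: 5.25
position: [0.4664, -0.2333, 0.1266]
tcp_rot: [[0.01, 1.0, 0.005], [1.0, -0.01, -0.005], [-0.005, 0.005, -1.0]]
contact_force: [0.6, -0.8, -0.5]
opening: 0.0257
```

Emit:
apply_moves(increments=[[15, 35, 1, -7, 0], [15, 71, 2, -14, 0], [15, 106, 3, -20, 0], [15, 142, 3, -27, 0], [15, 177, 4, -34, 0]])

```text
clock: 5.67
position: [0.4698, -0.0482, 0.1572]
tcp_rot: [[0.002, 1.0, 0.001], [1.0, -0.002, 0.0], [0.0, 0.001, -1.0]]
contact_force: [0.6, -0.4, 0.1]
opening: 0.0257
```

Emit:
apply_moves(increments=[[15, 35, 1, -7, 0], [15, 71, 2, -14, 0], [15, 106, 3, -20, 0], [15, 142, 3, -27, 0], [15, 177, 4, -34, 0]])

```text
clock: 6.08
position: [0.4742, 0.1288, 0.1912]
tcp_rot: [[0.002, 1.0, 0.0], [1.0, -0.002, 0.001], [0.001, 0.0, -1.0]]
contact_force: [1.4, 0.4, -0.6]
opening: 0.0258
```

Emit:
apply_moves(increments=[[15, 0, 0, 0, 0], [15, 0, 0, 0, 0]])

```text
clock: 6.25
position: [0.4745, 0.129, 0.1909]
tcp_rot: [[-0.002, 1.0, 0.001], [1.0, 0.002, 0.0], [0.0, 0.001, -1.0]]
contact_force: [-0.0, -0.9, -1.3]
opening: 0.0259
```

```bash
python3 - <<'E'
from h import *
c=grab("wrist","w3"); cv2.imwrite("pics/w3c.png",cv2.resize(c["f"],(800,500))[:,:,::-1])
plan([((.476,.2292,.18),0,15,None,1),((.476,.2292,.097),0,15,20,1)],50)
E
```

```text
t 6.3 end yaw 0.0
[[15, 34.0, 0.4, 3.5, -0.0], [15, 68.1, 0.9, 7.0, -0.001], [15, 102.1, 1.3, 10.6, -0.001], [15, 102.1, 1.3, 10.6, -0.001], [15, 102.1, 1.3, 27.2, -0.001]]
[[15, 0.0, 0.0, 16.6, 0.0], [15, 0.0, 0.0, 33.2, 0.0], [15, 0.0, 0.0, 49.8, 0.0], [15, 0.0, 0.0, 66.4, 0.0], [15, 0.0, 0.0, 66.4, 0.0]]
```

View pics/w3c.png

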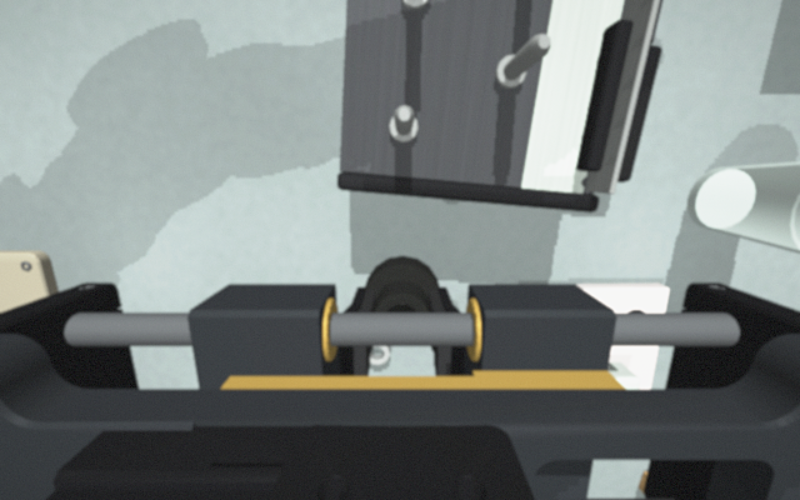

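```bash
python3 - <<'E'
from h import *
c=grab("wrist"); print(ray(c,404/1.25-.1,112/1.25-.1,.126), ray(c,404/1.25,126/1.25,.066), ray(c,542/1.25,43/1.25,.126))
# tyre front edge: underside z ~ tcp-.031 -> point
s=c["s"]; print(ray(c,322.5,205.5,s["position"][2]-.031), ray(c,322.5,205.5,s["position"][2]-.011), s["position"])
E
```

```text
[0.47683649 0.2271071  0.126     ] [0.47733327 0.22605535 0.066     ] [0.55457073 0.26325961 0.126     ]
[0.47630674 0.14753446 0.15955494] [0.4762107  0.1525692  0.17955494] [0.47456343 0.12708688 0.19055494]
```

Emit:
apply_moves(increments=[[15, 34, 0, 3, 0], [15, 68, 1, 7, 0], [15, 100, 1, 11, 0], [15, 100, 1, 11, 0]])

```text
clock: 6.68
position: [0.4745, 0.2321, 0.1785]
tcp_rot: [[-0.003, 1.0, -0.001], [1.0, 0.003, 0.001], [0.001, -0.001, -1.0]]
contact_force: [-0.6, -0.1, 0.4]
opening: 0.0258
```

```bash
cat >> h.py <<'E'
def where(n=6):
    L=[]
    for _ in range(n):
        L.append(manip.read_state()["position"]); imaging.read_camera("top")
    L.append(manip.read_state()["position"]); L=np.array(L); print("mean",np.round(L.mean(0),4),"sd",np.round(L.std(0),4)); return L.mean(0)
E
python3 - <<'E'
from h import *
where(6)
E
```

```text
mean [0.4758 0.2269 0.1792] sd [0.0007 0.0024 0.0005]
```

Emit:
apply_moves(increments=[[15, 1, 0, 8, 0], [15, 1, 0, 16, 0], [15, 1, 0, 24, 0], [15, 1, 0, 32, 0], [15, 1, 0, 40, 0]])

```text
clock: 7.4
position: [0.4755, 0.2279, 0.1383]
tcp_rot: [[0.002, 1.0, -0.001], [1.0, -0.002, -0.0], [-0.0, -0.001, -1.0]]
contact_force: [0.2, 0.0, -0.3]
opening: 0.0258
```

```bash
python3 - <<'E'
from h import *
where(4); s=manip.read_state(); print(s["contact_force"],s["torque"],s["opening"])
t=grab("scene"); cv2.imwrite("pics/s1.png",cv2.resize(t["f"][90:210,290:430],None,fx=4,fy=4,interpolation=2)[:,:,::-1])
E
```

```text
mean [0.4753 0.2278 0.1382] sd [0.0003 0.0002 0.0008]
[ 0.68799105 -0.73895539 -0.48295713] [-0.13710322  0.09599114 -0.03352037] 0.02583005387941677
```

View pics/s1.png

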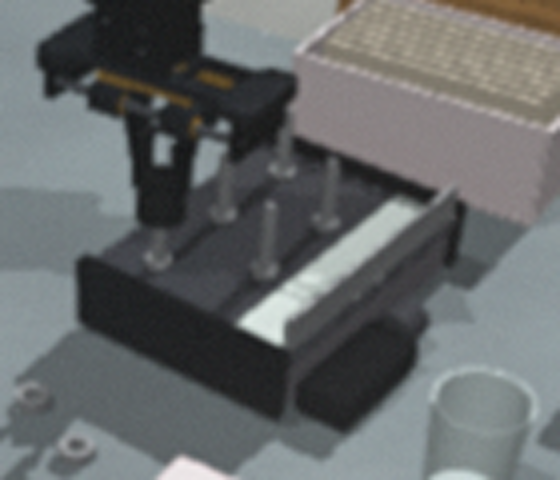

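The scene crop shows the roller threaded on the nearest shaft, at crop (160,210), with no contact force. I'll lower it to the shoulder, release it and fetch the second.

```bash
python3 - <<'E'
from h import *
a=np.array([.4753,.2278,0]);r=np.array([.5045,-.3198,0]);b=np.array([.483,.3175,0])
Z=lambda p,z:tuple(p+[0,0,z])
plan([(Z(a,.0975),0,15,9,1),(Z(a,.0975),0,45,None,3),(Z(a,.165),0,45,25,0),(Z(r,.11),0,45,None,2),(Z(r,.041),0,45,20,1),(Z(r,.041),0,15,None,4),(Z(r,.115),0,15,20,0),(Z(b,.185),0,15,None,4)],45,pos=(.4753,.2278,.1382),yaw=0.)
E
```

```text
t 7.65 end yaw 0.0
[[15, 0.0, 0.0, 8.1, 0.0], [15, 0.0, 0.0, 16.3, 0.0], [15, 0.0, 0.0, 24.4, 0.0], [15, 0.0, 0.0, 32.6, 0.0], [15, 0.0, 0.0, 40.7, 0.0]]
[[15, 0.0, 0.0, -0.0, 0.0], [45, 0.0, 0.0, -0.0, 0.0], [45, 0.0, 0.0, -0.0, 0.0], [45, 0.0, 0.0, -0.0, 0.0], [45, 0.0, 0.0, -0.0, 0.0]]
[[45, 0.0, 0.0, -22.5, 0.0], [45, 0.0, 0.0, -45.0, 0.0], [45, 0.0, 0.0, -67.5, 0.0], [45, -36.5, 1.9, -63.8, 0.0], [45, -73.0, 3.9, -60.2, 0.0]]
[[45, -36.5, 1.9, 3.7, 0.0], [45, -73.0, 3.9, 7.4, 0.0], [45, -109.5, 5.8, 11.0, 0.0], [45, -146.0, 7.8, 14.7, 0.0], [45, -182.5, 9.7, 18.4, 0.0]]
[[45, -36.6, 2.0, 3.6, 0.0], [45, -73.1, 3.9, 7.3, 0.0], [45, -109.6, 5.9, 11.0, 0.0], [45, -146.1, 7.8, 14.6, 0.0], [45, -182.6, 9.8, 18.3, 0.0]]
[[45, -36.5, 1.9, 3.7, 0.0], [45, -73.0, 3.9, 7.3, 0.0], [45, -109.5, 5.8, 11.0, 0.0], [45, -109.5, 5.8, 11.0, 0.0], [45, -109.5, 5.8, 11.0, 0.0]]
[[45, 0.0, 0.0, 17.3, 0.0], [45, 0.0, 0.0, 34.5, 0.0], [45, 0.0, 0.0, 51.8, 0.0], [45, 0.0, 0.0, 69.0, 0.0], [45, 0.0, 0.0, 69.0, 0.0]]
[[15, 0.0, 0.0, 0.0, 0.0], [15, 0.0, 0.0, 0.0, 0.0], [15, 0.0, 0.0, 0.0, 0.0], [15, 0.0, 0.0, 0.0, 0.0], [15, 0.0, 0.0, 0.0, 0.0]]
[[15, 0.0, 0.0, -18.5, 0.0], [15, 0.0, 0.0, -37.0, 0.0], [15, 0.0, 0.0, -55.5, 0.0], [15, 0.0, 0.0, -74.0, 0.0], [15, 37.5, -1.3, -78.1, 0.0]]
[[15, 37.5, -1.2, -4.1, 0.0], [15, 75.0, -2.5, -8.3, 0.0], [15, 112.5, -3.8, -12.4, 0.0], [15, 149.9, -5.0, -16.5, 0.0], [15, 187.4, -6.3, -20.6, 0.0]]
[[15, 37.5, -1.3, -4.1, 0.0], [15, 75.0, -2.5, -8.2, 0.0], [15, 112.5, -3.8, -12.4, 0.0], [15, 150.0, -5.0, -16.5, 0.0], [15, 187.5, -6.3, -20.6, 0.0]]
[[15, 37.5, -1.3, -4.1, 0.0], [15, 74.9, -2.5, -8.2, 0.0], [15, 112.4, -3.8, -12.3, 0.0], [15, 149.9, -5.1, -16.5, 0.0], [15, 187.4, -6.3, -20.6, 0.0]]
[[15, 37.5, -1.3, -4.1, 0.0], [15, 37.5, -1.3, -4.1, 0.0], [15, 37.5, -1.3, -4.1, 0.0], [15, 37.5, -1.3, -4.1, 0.0], [15, 37.5, -1.3, -4.1, 0.0]]
```

Emit:
apply_moves(increments=[[15, 0, 0, 8, 0], [15, 0, 0, 16, 0], [15, 0, 0, 24, 0], [15, 0, 0, 32, 0], [15, 0, 0, 40.5, 0]])

```text
clock: 8.07
position: [0.4759, 0.2278, 0.0981]
tcp_rot: [[0.002, 1.0, 0.0], [1.0, -0.002, -0.0], [-0.0, 0.0, -1.0]]
contact_force: [1.5, -2.9, 15.9]
opening: 0.0256
```

Emit:
apply_moves(increments=[[15, 0, 0, 0, 0], [45, 0, 0, 0, 0], [45, 0, 0, 0, 0], [45, 0, 0, 0, 0], [45, 0, 0, 0, 0]])

```text
clock: 8.48
position: [0.4758, 0.2284, 0.0991]
tcp_rot: [[0.002, 1.0, 0.0], [1.0, -0.002, 0.0], [0.0, 0.0, -1.0]]
contact_force: [-0.6, -0.2, -0.0]
opening: 0.0422
```

Emit:
apply_moves(increments=[[45, 0, 0, -22, 0], [45, 0, 0, -45, 0], [45, 0, 0, -67, 0], [45, -36, 2, -64, 0], [45, -73, 4, -60, 0]])

```text
clock: 8.9
position: [0.4804, 0.1567, 0.1608]
tcp_rot: [[-0.003, 1.0, 0.003], [1.0, 0.003, 0.002], [0.002, 0.003, -1.0]]
contact_force: [0.0, -0.9, -1.2]
opening: 0.045
```

Emit:
apply_moves(increments=[[45, -36, 2, 4, 0], [45, -73, 4, 7, 0], [45, -109, 6, 11, 0], [45, -146, 8, 15, 0], [45, -182.5, 10, 18, 0]])

```text
clock: 9.32
position: [0.4892, -0.029, 0.1411]
tcp_rot: [[0.002, 1.0, 0.001], [1.0, -0.002, 0.001], [0.001, 0.001, -1.0]]
contact_force: [1.3, 0.3, 0.9]
opening: 0.0451
```

Emit:
apply_moves(increments=[[45, -36, 2, 4, 0], [45, -73, 4, 7, 0], [45, -109, 6, 11, 0], [45, -146, 8, 15, 0], [45, -182.5, 9.5, 18, 0]])

```text
clock: 9.73
position: [0.4985, -0.2115, 0.123]
tcp_rot: [[0.001, 1.0, 0.001], [1.0, -0.001, 0.0], [0.0, 0.001, -1.0]]
contact_force: [1.3, -0.1, 0.1]
opening: 0.0451
```

Emit:
apply_moves(increments=[[45, -36, 2, 4, 0], [45, -73, 4, 7, 0], [45, -109.5, 6, 11, 0], [45, -109.5, 6, 11, 0], [45, -109.5, 6, 11, 0]])

```text
clock: 10.15
position: [0.5032, -0.3219, 0.1116]
tcp_rot: [[0.006, 1.0, -0.001], [1.0, -0.006, -0.001], [-0.001, -0.001, -1.0]]
contact_force: [-0.3, 1.0, -0.3]
opening: 0.045
```

```bash
python3 - <<'E'
from h import *
p=where(5); go([.5045,-.3198,.041],0); print((np.array([.5045,-.3198,.041])-p)*1000)
E
```

```text
mean [ 0.5044 -0.3191  0.1119] sd [0.0006 0.0014 0.0002]
shift [-1.9 -0.4 71.2] turn 0.0 j7 0.69 yaw 0.0 t 10.4
[  0.12087628  -0.72509184 -70.91150759]
```

Emit:
apply_moves(increments=[[45, 0, 0, 17, 0], [45, 0, 0, 35, 0], [45, 0, 0, 52, 0], [45, 0, 0, 70, 0], [45, 0, 0, 70, 0]])

```text
clock: 10.82
position: [0.5038, -0.3177, 0.0398]
tcp_rot: [[0.0, 1.0, -0.002], [1.0, -0.0, 0.001], [0.001, -0.002, -1.0]]
contact_force: [0.0, -0.2, -0.6]
opening: 0.0453
```

Emit:
apply_moves(increments=[[15, 0, 0, 0, 0], [15, 0, 0, 0, 0], [15, 0, 0, 0, 0], [15, 0, 0, 0, 0], [15, 0, 0, 0, 0]])

```text
clock: 11.23
position: [0.5047, -0.3195, 0.043]
tcp_rot: [[0.002, 1.0, 0.001], [1.0, -0.002, -0.0], [-0.0, 0.001, -1.0]]
contact_force: [-0.5, 0.5, 4.9]
opening: 0.025
```

Emit:
apply_moves(increments=[[15, 0, 0, -18, 0], [15, 0, 0, -37, 0], [15, 0, 0, -55, 0], [15, 0, 0, -74, 0], [15, 37, -1, -78, 0]])

```text
clock: 11.65
position: [0.5028, -0.2897, 0.1238]
tcp_rot: [[0.01, 1.0, 0.004], [1.0, -0.01, -0.006], [-0.006, 0.004, -1.0]]
contact_force: [0.7, -0.7, -0.5]
opening: 0.0256
```

Emit:
apply_moves(increments=[[15, 37, -1, -4, 0], [15, 75, -2, -8, 0], [15, 112, -4, -12, 0], [15, 150, -5, -16, 0], [15, 187, -6, -21, 0]])

```text
clock: 12.07
position: [0.4972, -0.0936, 0.1414]
tcp_rot: [[0.002, 1.0, 0.0], [1.0, -0.002, 0.0], [0.0, 0.0, -1.0]]
contact_force: [1.4, 0.2, -1.3]
opening: 0.0251
```

Emit:
apply_moves(increments=[[15, 37, -1, -4, 0], [15, 75, -2, -8, 0], [15, 112, -4, -12, 0], [15, 150, -5, -16, 0], [15, 187, -6, -21, 0]])

```text
clock: 12.48
position: [0.4915, 0.0934, 0.1626]
tcp_rot: [[0.002, 1.0, 0.0], [1.0, -0.002, 0.001], [0.001, 0.0, -1.0]]
contact_force: [1.5, -0.3, -0.5]
opening: 0.0249
```

Emit:
apply_moves(increments=[[15, 37, -1, -4, 0], [15, 75, -2, -8, 0], [15, 112, -4, -12, 0], [15, 150, -5, -16, 0], [15, 187, -6, -21, 0]])

```text
clock: 12.9
position: [0.4859, 0.2804, 0.1835]
tcp_rot: [[0.002, 1.0, 0.0], [1.0, -0.002, 0.0], [0.0, 0.0, -1.0]]
contact_force: [0.9, -0.2, -0.2]
opening: 0.0255
```

Emit:
apply_moves(increments=[[15, 37, -1, -4, 0], [15, 37, -1, -4, 0], [15, 37, -1, -4, 0], [15, 37, -1, -4, 0], [15, 37, -1, -4, 0]])

```text
clock: 13.32
position: [0.486, 0.314, 0.1871]
tcp_rot: [[0.004, 1.0, 0.0], [1.0, -0.004, -0.001], [-0.001, 0.0, -1.0]]
contact_force: [0.3, -0.9, -0.3]
opening: 0.0251
```

```bash
python3 - <<'E'
from h import *
p=where(6); print((np.array([.483,.3175,.14])-p)*1000)
c=grab("wrist","w4")
E
```

```text
mean [0.4859 0.3145 0.1872] sd [0.0001 0.0004 0.    ]
[ -2.8636873    3.0490482  -47.16329071]
```

Emit:
apply_moves(increments=[[15, 3, -3, 0, 0], [15, 3, -3, 15, 0], [15, 3, -3, 27, 0], [15, 3, -3, 37, 0], [15, 3, -3, 47, 0]])

```text
clock: 14.08
position: [0.4825, 0.3184, 0.139]
tcp_rot: [[0.002, 1.0, -0.0], [1.0, -0.002, -0.0], [-0.0, -0.0, -1.0]]
contact_force: [0.3, -0.5, -0.4]
opening: 0.0249
```

Emit:
apply_moves(increments=[[15, 0, 0, 8, 0], [15, 0, 0, 16, 0], [15, 0, 0, 24, 0], [15, 0, 0, 32, 0], [15, 0, 0, 40, 0]])

```text
clock: 14.5
position: [0.4826, 0.3186, 0.0994]
tcp_rot: [[0.002, 1.0, 0.0], [1.0, -0.002, 0.0], [0.0, 0.0, -1.0]]
contact_force: [0.1, -0.4, -0.6]
opening: 0.0253
```

Emit:
apply_moves(increments=[[15, 0, 0, 0.5, 0], [15, 0, 0, 1, 0], [15, 0, 0, 1, 0], [15, 0, 0, 1, 0]])

```text
clock: 14.83
position: [0.4826, 0.3185, 0.0991]
tcp_rot: [[0.002, 1.0, 0.0], [1.0, -0.002, 0.0], [0.0, 0.0, -1.0]]
contact_force: [2.7, 0.0, -1.5]
opening: 0.025
```

```bash
python3 - <<'E'
from h import *
p=where(3); s=manip.read_state(); print(s["contact_force"])
b=p.copy();b[2]=0;r=np.array([.454,-.3692,0]);c=np.array([.4908,.4068,0])
Z=lambda p,z:tuple(p+[0,0,z])
plan([(p,0,45,None,3),(Z(b,.165),0,45,25,0),(Z(r,.11),0,45,None,5)],45,pos=p)
E
```

```text
mean [0.4826 0.3185 0.0991] sd [0. 0. 0.]
[ 1.80699875 -0.98526272 -1.96228856]
t 14.98 end yaw -0.0
[[45, 0.0, 0.0, 0.0, -0.002], [45, 0.0, 0.0, 0.0, -0.002], [45, 0.0, 0.0, 0.0, -0.002], [45, 0.0, 0.0, 0.0, -0.002], [45, 0.0, 0.0, -22.0, -0.002]]
[[45, 0.0, 0.0, -21.9, -0.0], [45, 0.0, 0.0, -43.9, -0.0], [45, -36.2, -1.5, -41.0, -0.0], [45, -72.4, -3.0, -38.1, -0.0], [45, -108.6, -4.5, -35.2, -0.0]]
[[45, -36.2, -1.5, 2.9, -0.0], [45, -72.4, -3.0, 5.8, -0.0], [45, -108.6, -4.5, 8.7, -0.0], [45, -144.8, -6.0, 11.6, -0.0], [45, -181.0, -7.5, 14.5, -0.0]]
[[45, -36.2, -1.5, 2.9, -0.0], [45, -72.4, -3.0, 5.8, -0.0], [45, -108.5, -4.5, 8.7, -0.0], [45, -144.7, -6.0, 11.5, -0.0], [45, -180.9, -7.5, 14.4, -0.0]]
[[45, -36.2, -1.5, 2.9, -0.0], [45, -72.4, -3.0, 5.8, -0.0], [45, -108.6, -4.5, 8.7, -0.0], [45, -144.8, -6.0, 11.6, -0.0], [45, -181.0, -7.5, 14.5, -0.0]]
[[45, -36.2, -1.5, 2.9, -0.0], [45, -36.2, -1.5, 2.9, -0.0], [45, -36.2, -1.5, 2.9, -0.0], [45, -36.2, -1.5, 2.9, -0.0], [45, -36.2, -1.5, 2.9, -0.0]]
[[45, -0.0, -0.0, 0.0, -0.0]]
```

Emit:
apply_moves(increments=[[45, 0, 0, 0, 0], [45, 0, 0, 0, 0], [45, 0, 0, 0, 0], [45, 0, 0, 0, 0], [45, 0, 0, -22, 0]])

```text
clock: 15.4
position: [0.4804, 0.3173, 0.1176]
tcp_rot: [[0.002, 1.0, -0.005], [1.0, -0.002, -0.004], [-0.004, -0.005, -1.0]]
contact_force: [-0.9, -1.4, -0.0]
opening: 0.0438
```

Emit:
apply_moves(increments=[[45, 0, 0, -22, 0], [45, 0, 0, -44, 0], [45, -36, -1, -41, 0], [45, -72, -3, -38, 0], [45, -108, -4, -35, 0]])

```text
clock: 15.82
position: [0.478, 0.2098, 0.1563]
tcp_rot: [[0.001, 1.0, 0.001], [1.0, -0.001, 0.001], [0.001, 0.001, -1.0]]
contact_force: [1.4, -2.3, -0.3]
opening: 0.0452
```

Emit:
apply_moves(increments=[[45, -36, -1, 3, 0], [45, -72, -3, 6, 0], [45, -108, -4, 9, 0], [45, -145, -6, 12, 0], [45, -181, -8, 15, 0]])

```text
clock: 16.23
position: [0.4696, 0.0279, 0.1411]
tcp_rot: [[0.002, 1.0, 0.0], [1.0, -0.002, 0.001], [0.001, 0.0, -1.0]]
contact_force: [1.3, -0.8, 0.5]
opening: 0.0451
```

Emit:
apply_moves(increments=[[45, -36, -1, 3, 0], [45, -72, -3, 6, 0], [45, -108, -4, 9, 0], [45, -145, -6, 12, 0], [45, -181, -8, 15, 0]])

```text
clock: 16.65
position: [0.4613, -0.1531, 0.1262]
tcp_rot: [[0.002, 1.0, 0.001], [1.0, -0.002, 0.0], [0.0, 0.001, -1.0]]
contact_force: [-0.0, 0.3, 0.1]
opening: 0.0449
```

Emit:
apply_moves(increments=[[45, -36, -1, 3, 0], [45, -72, -3, 6, 0], [45, -108, -4, 9, 0], [45, -145, -6, 12, 0], [45, -181, -8, 15, 0]])

```text
clock: 17.07
position: [0.4531, -0.334, 0.111]
tcp_rot: [[0.001, 1.0, 0.001], [1.0, -0.001, 0.0], [0.0, 0.001, -1.0]]
contact_force: [0.9, -0.2, 1.2]
opening: 0.0448
```

Emit:
apply_moves(increments=[[45, -36, -1, 3, 0], [45, -36, -1, 3, 0], [45, -36, -1, 3, 0], [45, -36, -1, 3, 0], [45, -36, -1, 3, 0]])

```text
clock: 17.48
position: [0.4528, -0.3669, 0.108]
tcp_rot: [[0.0, 1.0, 0.0], [1.0, -0.0, 0.001], [0.001, 0.0, -1.0]]
contact_force: [1.0, -0.0, 0.4]
opening: 0.0452
```

```bash
python3 - <<'E'
from h import *
p=where(6); go([.454,-.3692,.041],0); print((np.array([.454,-.3692,.041])-p)*1000)
E
```

```text
mean [ 0.4528 -0.3672  0.1082] sd [0.0001 0.0003 0.0001]
shift [-1.5  1.4 67.2] turn -0.001 j7 0.83 yaw -0.001 t 17.7833
[  1.22525739  -2.04571494 -67.15203975]
```

Emit:
apply_moves(increments=[[45, -2, 1, 17, 0], [45, -2, 1, 34, 0], [45, -2, 1, 51, 0], [45, -2, 1, 67, 0], [45, -2, 1, 67, 0]])

```text
clock: 18.2
position: [0.4531, -0.3699, 0.0395]
tcp_rot: [[0.002, 1.0, -0.001], [1.0, -0.002, 0.0], [0.0, -0.001, -1.0]]
contact_force: [-0.1, 0.2, 0.6]
opening: 0.0452
```

Emit:
apply_moves(increments=[[15, 0, 0, 0, 0], [15, 0, 0, 0, 0], [15, 0, 0, 0, 0], [15, 0, 0, 0, 0], [15, 0, 0, 0, 0]])

```text
clock: 18.62
position: [0.4533, -0.3703, 0.0413]
tcp_rot: [[0.002, 1.0, 0.0], [1.0, -0.002, 0.0], [0.0, 0.0, -1.0]]
contact_force: [0.3, -0.6, 1.0]
opening: 0.0259
```

Emit:
apply_moves(increments=[[15, 0, 0, -20, 0], [15, 0, 0, -40, 0], [15, 0, 0, -62, 0], [15, 0, 0, -84, 0], [15, 37, 2, -88, 0]])

```text
clock: 19.03
position: [0.4543, -0.3404, 0.1332]
tcp_rot: [[0.01, 1.0, 0.004], [1.0, -0.01, -0.007], [-0.006, 0.004, -1.0]]
contact_force: [0.6, 0.0, 0.2]
opening: 0.026
```

Emit:
apply_moves(increments=[[15, 37, 2, -6, 0], [15, 74, 4, -12, 0], [15, 111, 5, -18, 0], [15, 148, 7, -24, 0], [15, 185, 9, -30, 0]])

```text
clock: 19.45
position: [0.4642, -0.1467, 0.1595]
tcp_rot: [[0.002, 1.0, 0.001], [1.0, -0.002, 0.0], [0.0, 0.001, -1.0]]
contact_force: [1.0, 0.4, -0.5]
opening: 0.0257
```

Emit:
apply_moves(increments=[[15, 37, 2, -6, 0], [15, 74, 4, -12, 0], [15, 111, 5, -18, 0], [15, 148, 7, -24, 0], [15, 185, 9, -30, 0]])

```text
clock: 19.87
position: [0.4736, 0.0384, 0.1897]
tcp_rot: [[0.002, 1.0, 0.001], [1.0, -0.002, 0.001], [0.001, 0.001, -1.0]]
contact_force: [1.1, 0.1, -0.9]
opening: 0.026
```

Emit:
apply_moves(increments=[[15, 37, 2, 0, 0], [15, 74, 4, 0, 0], [15, 111, 5, 0, 0], [15, 148, 7, 0, 0], [15, 185, 9, 0, 0]])

```text
clock: 20.28
position: [0.483, 0.2233, 0.1892]
tcp_rot: [[0.002, 1.0, 0.0], [1.0, -0.002, 0.001], [0.001, 0.0, -1.0]]
contact_force: [0.8, -0.8, -0.9]
opening: 0.0257
```

Emit:
apply_moves(increments=[[15, 37, 2, 0, 0], [15, 74, 4, 0, 0], [15, 111, 5, 0, 0], [15, 148, 6, 0, 0], [15, 184, 8, 0, 0]])

```text
clock: 20.7
position: [0.4912, 0.4075, 0.1891]
tcp_rot: [[0.002, 1.0, -0.0], [1.0, -0.002, 0.0], [0.0, -0.0, -1.0]]
contact_force: [0.9, 1.3, -0.1]
opening: 0.0259
```

```bash
python3 - <<'E'
from h import *
p=where(9); print((np.array([.4908,.4068,.14])-p)*1000,manip.read_state()["opening"])
E
```

```text
mean [0.4911 0.4072 0.1888] sd [0.0014 0.0037 0.0006]
[ -0.30569     -0.3591027  -48.75452389] 0.025751784735201122
```

Emit:
apply_moves(increments=[[15, 0, 0, 12, 0], [15, 0, 0, 22, 0], [15, 0, 0, 31, 0], [15, 0, 0, 40, 0], [15, 0, 0, 49, 0]])

```text
clock: 21.57
position: [0.4914, 0.4055, 0.1386]
tcp_rot: [[0.002, 1.0, -0.001], [1.0, -0.002, -0.0], [-0.0, -0.001, -1.0]]
contact_force: [-0.2, -0.1, -0.5]
opening: 0.0256
```

Emit:
apply_moves(increments=[[15, 0, 0, 8, 0], [15, 0, 0, 16, 0], [15, 0, 0, 24, 0], [15, 0, 0, 32, 0], [15, 0, 0, 40, 0]])

```text
clock: 21.98
position: [0.4917, 0.4056, 0.0993]
tcp_rot: [[0.002, 1.0, 0.0], [1.0, -0.002, 0.0], [0.0, 0.0, -1.0]]
contact_force: [0.1, -0.2, -0.7]
opening: 0.0259
```

Emit:
apply_moves(increments=[[15, 0, 0, 1, 0], [15, 0, 0, 1, 0], [15, 0, 0, 1, 0]])

```text
clock: 22.23
position: [0.4917, 0.4056, 0.0992]
tcp_rot: [[0.002, 1.0, 0.0], [1.0, -0.002, 0.0], [0.0, 0.0, -1.0]]
contact_force: [-0.1, 0.3, -0.4]
opening: 0.0259
```

Emit:
apply_moves(increments=[[45, 0, 0, 0, 0], [45, 0, 0, 0, 0], [45, 0, 0, 0, 0], [45, 0, 0, 0, 0], [45, 0, 0, -15, 0]])

```text
clock: 22.65
position: [0.4904, 0.4045, 0.1116]
tcp_rot: [[0.002, 1.0, -0.003], [1.0, -0.002, -0.003], [-0.003, -0.003, -1.0]]
contact_force: [-0.5, -1.7, 0.0]
opening: 0.0437
```

```bash
python3 - <<'E'
from h import *
p=where(3)
plan([((.492,.407,.165),0,45,25,0),((.485,-.09,.25),0,45,None,5)],45,pos=p)
E
```

```text
mean [0.4919 0.4057 0.1148] sd [0.0009 0.0007 0.0019]
t 22.8 end yaw 0.0
[[45, 0.4, 0.0, -16.7, -0.001], [45, 0.9, 0.1, -33.5, -0.001], [45, 1.3, 0.1, -50.2, -0.002], [45, -34.2, -0.3, -56.3, -0.002], [45, -69.7, -0.7, -62.4, -0.002]]
[[45, -35.5, -0.5, -6.0, -0.0], [45, -71.0, -1.0, -12.1, -0.0], [45, -106.5, -1.5, -18.2, -0.0], [45, -142.0, -2.0, -24.3, -0.0], [45, -177.5, -2.5, -30.3, -0.0]]
[[45, -35.5, -0.5, -6.1, -0.0], [45, -71.0, -1.0, -12.2, -0.0], [45, -106.5, -1.5, -18.2, -0.0], [45, -142.0, -2.0, -24.3, -0.0], [45, -177.5, -2.5, -30.4, -0.0]]
[[45, -35.5, -0.5, -6.1, -0.0], [45, -71.0, -1.0, -12.1, -0.0], [45, -71.0, -1.0, -12.1, -0.0], [45, -71.0, -1.0, -12.1, -0.0], [45, -71.0, -1.0, -12.1, -0.0]]
[[45, 0.0, 0.0, -0.0, -0.0], [45, 0.0, 0.0, -0.0, -0.0]]
```

Emit:
apply_moves(increments=[[45, 0, 0, -16, 0], [45, 0, 0, -33, 0], [45, 0, 0, -50, 0], [45, -35, 0, -56, 0], [45, -70, -1, -62, 0]])

```text
clock: 23.22
position: [0.4901, 0.3366, 0.176]
tcp_rot: [[-0.002, 1.0, 0.001], [1.0, 0.002, 0.001], [0.001, 0.001, -1.0]]
contact_force: [1.1, -1.0, 0.4]
opening: 0.0454
```

Emit:
apply_moves(increments=[[45, -35, 0, -6, 0], [45, -71, -1, -12, 0], [45, -106, -1, -18, 0], [45, -142, -2, -24, 0], [45, -178, -2, -30, 0]])

```text
clock: 23.63
position: [0.4877, 0.1559, 0.2058]
tcp_rot: [[0.002, 1.0, -0.0], [1.0, -0.002, 0.0], [0.0, -0.0, -1.0]]
contact_force: [0.7, 0.0, 0.1]
opening: 0.0451
```

Emit:
apply_moves(increments=[[45, -35, 0, -6, 0], [45, -71, -1, -12, 0], [45, -106, -1, -18, 0], [45, -142, -2, -24, 0], [45, -178, -2, -30, 0]])

```text
clock: 24.05
position: [0.4853, -0.0221, 0.236]
tcp_rot: [[0.002, 1.0, 0.0], [1.0, -0.002, 0.0], [0.0, 0.0, -1.0]]
contact_force: [1.7, -0.2, 0.4]
opening: 0.0449
```

Emit:
apply_moves(increments=[[45, -35, 0, -6, 0], [45, -71, -1, -12, 0], [45, -92, -2, -12, 0], [45, -92, -2, -12, 0], [45, -92, -2, -12, 0]])

```text
clock: 24.47
position: [0.4834, -0.1134, 0.2477]
tcp_rot: [[0.005, 1.0, -0.0], [1.0, -0.005, 0.0], [0.0, -0.0, -1.0]]
contact_force: [-0.0, 1.3, 1.2]
opening: 0.0449
```

```bash
python3 - <<'E'
from h import *
p=where(8); c=grab("wrist","w5"); print(c["s"]["position"])
g=cv2.cvtColor(c["f"],cv2.COLOR_RGB2GRAY)
cv2.imwrite("pics/w5c.png",cv2.resize(c["f"][:230,140:500],None,fx=2.2,fy=2.2,interpolation=2)[:,:,::-1])
t=grab("scene"); cv2.imwrite("pics/s2.png",cv2.resize(t["f"][110:240,250:430],None,fx=4,fy=4,interpolation=2)[:,:,::-1])
E
```

```text
mean [ 0.4837 -0.1116  0.2477] sd [0.0001 0.0007 0.0001]
[ 0.48373485 -0.11174605  0.24791993]
```

View pics/w5c.png

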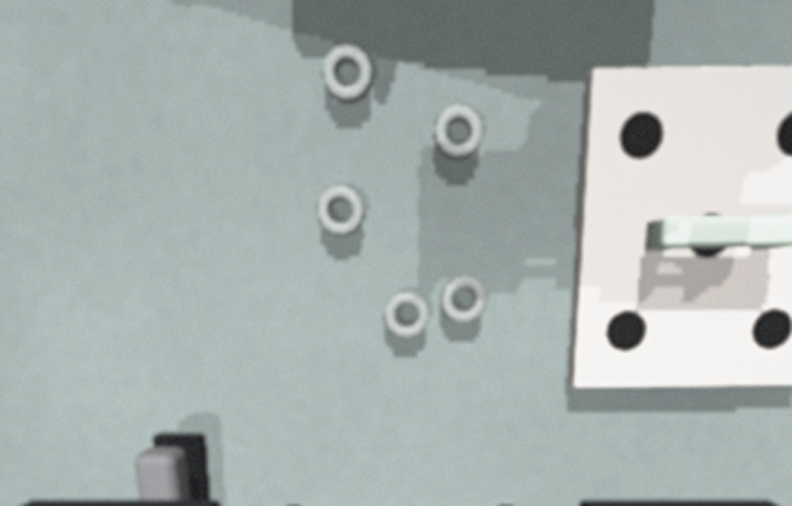

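View pics/s2.png

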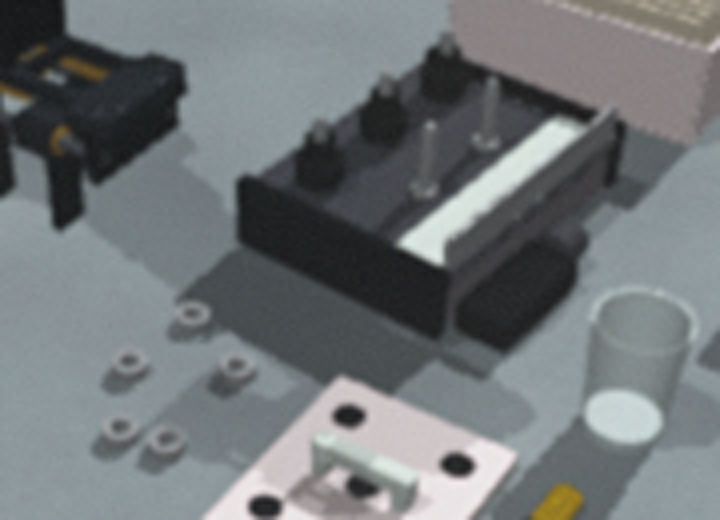

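The wrist crop shows collars at crop (347,72), (457,131), (341,209), (405,314) and (463,298). One has been knocked next to another since the start, so I'll use the three free ones. The scene crop shows all three rollers seated hub up.

```bash
python3 - <<'E'
from h import *
c=grab("wrist"); g=cv2.cvtColor(c["f"],cv2.COLOR_RGB2GRAY)
b=cv2.createCLAHE(2,(8,8)).apply(g)
for u,v in [(347,72),(457,131),(341,209),(405,314),(463,298)]:
    u=u/2.2+140;v=v/2.2;x0,y0=int(u)-14,int(v)-14
    p=c["f"][y0:y0+29,x0:x0+29].astype(int).min(2); 
    m=(p>np.percentile(p,75)).astype(np.uint8); n,l,st,ce=cv2.connectedComponentsWithStats(m)
    d=c["f"][y0:y0+29,x0:x0+29].astype(int); ch=(d.max(2)-d.min(2)<8).astype(np.uint8)
    print(np.round([u,v],1),np.round(ray(c,u-.3,v-.3,.012)[:2],4))
plan([((.4585,.02,.09),0,45,None,4)],45)
E
```

```text
[297.7  32.7] [0.455  0.0802]
[347.7  59.5] [0.5182 0.0496]
[295.  95.] [0.4498 0.0072]
[324.1 142.7] [ 0.4881 -0.0541]
[350.5 135.5] [ 0.524  -0.0444]
t 25.02 end yaw -0.0
[[45, 22.0, -4.2, 26.3, -0.0], [45, 44.0, -8.5, 52.7, -0.001], [45, 66.1, -12.7, 79.0, -0.001], [45, 88.1, -16.9, 105.3, -0.001], [45, 110.1, -21.2, 131.7, -0.001]]
[[45, 22.0, -4.2, 26.3, -0.001], [45, 22.0, -4.2, 26.3, -0.001], [45, 22.0, -4.2, 26.3, -0.001], [45, 22.0, -4.2, 26.3, -0.001], [45, 22.0, -4.2, 26.3, -0.001]]
```

```bash
python3 - <<'E'
from h import *
plan([((.454,.080,.08),0,45,None,3),((.454,.080,.011),0,45,15,1),((.454,.080,.011),0,15,None,4),((.454,.080,.1),0,15,25,0),((.4755,.228,.165),0,15,30,5)],45,pos=(.4837,-.1117,.2478),yaw=0.)
E
```

```text
t 25.02 end yaw 0.0
[[45, 27.4, -4.2, 24.0, 0.0], [45, 54.8, -8.5, 47.9, 0.0], [45, 82.2, -12.7, 71.9, 0.0], [45, 109.5, -17.0, 95.9, 0.0], [45, 136.9, -21.2, 119.9, 0.0]]
[[45, 27.4, -4.3, 23.9, 0.0], [45, 54.8, -8.5, 47.9, 0.0], [45, 54.8, -8.5, 47.9, 0.0], [45, 54.8, -8.5, 47.9, 0.0], [45, 54.8, -8.5, 47.9, 0.0]]
[[45, 0.0, 0.0, 13.8, 0.0], [45, 0.0, 0.0, 27.6, 0.0], [45, 0.0, 0.0, 41.4, 0.0], [45, 0.0, 0.0, 55.2, 0.0], [45, 0.0, 0.0, 69.0, 0.0]]
[[45, 0.0, 0.0, -0.0, 0.0], [15, 0.0, 0.0, -0.0, 0.0], [15, 0.0, 0.0, -0.0, 0.0], [15, 0.0, 0.0, -0.0, 0.0], [15, 0.0, 0.0, -0.0, 0.0]]
[[15, 0.0, 0.0, -0.0, 0.0], [15, 0.0, 0.0, -22.3, 0.0], [15, 0.0, 0.0, -44.5, 0.0], [15, 0.0, 0.0, -66.8, 0.0], [15, 0.0, 0.0, -89.0, 0.0]]
[[15, 24.7, 3.6, -10.8, 0.0], [15, 49.3, 7.2, -21.7, 0.0], [15, 74.0, 10.7, -32.5, 0.0], [15, 98.7, 14.3, -43.3, 0.0], [15, 123.3, 17.9, -54.2, 0.0]]
[[15, 24.7, 3.6, -10.8, 0.0], [15, 24.7, 3.6, -10.8, 0.0], [15, 24.7, 3.6, -10.8, 0.0], [15, 24.7, 3.6, -10.8, 0.0], [15, 24.7, 3.6, -10.8, 0.0]]
[[15, 0.0, 0.0, -0.0, 0.0]]
```

Emit:
apply_moves(increments=[[45, 27, -4, 24, 0], [45, 55, -8, 48, 0], [45, 82, -13, 72, 0], [45, 110, -17, 96, 0], [45, 137, -21, 120, 0]], squeeze=25)

```text
clock: 25.43
position: [0.4625, 0.0261, 0.1272]
tcp_rot: [[0.002, 1.0, 0.001], [1.0, -0.002, 0.001], [0.001, 0.001, -1.0]]
contact_force: [1.8, 0.3, 0.1]
opening: 0.0447
```

Emit:
apply_moves(increments=[[45, 27, -4, 24, 0], [45, 55, -8.5, 48, 0], [45, 55, -8.5, 48, 0], [45, 55, -8.5, 48, 0], [45, 55, -8.5, 48, 0]])

```text
clock: 25.85
position: [0.455, 0.0791, 0.0805]
tcp_rot: [[0.002, 1.0, 0.0], [1.0, -0.002, -0.0], [-0.0, 0.0, -1.0]]
contact_force: [0.9, 0.1, 0.2]
opening: 0.0452
```

```bash
python3 - <<'E'
from h import *
p=where(4); print((np.array([.454,.080,.011])-p)*1000)
E
```

```text
mean [0.4553 0.0788 0.0808] sd [0.0002 0.0001 0.0002]
[ -1.27506834   1.15566197 -69.81328642]
```

Emit:
apply_moves(increments=[[45, 1, -1, 14, 0], [45, 1, -1, 28, 0], [45, 1, -1, 42, 0], [45, 1, -1, 56, 0], [45, 1, -1, 69.5, 0]])

```text
clock: 26.47
position: [0.4541, 0.0802, 0.0104]
tcp_rot: [[0.003, 1.0, 0.001], [1.0, -0.003, 0.0], [0.0, 0.001, -1.0]]
contact_force: [-0.4, 0.9, 0.2]
opening: 0.045
```

Emit:
apply_moves(increments=[[45, 0, 0, 0, 0], [15, 0, 0, 0, 0], [15, 0, 0, 0, 0], [15, 0, 0, 0, 0], [15, 0, 0, 0, 0]])

```text
clock: 26.88
position: [0.454, 0.0808, 0.0113]
tcp_rot: [[0.002, 1.0, 0.001], [1.0, -0.002, 0.001], [0.001, 0.001, -1.0]]
contact_force: [-0.3, -0.4, 3.7]
opening: 0.027
```

Emit:
apply_moves(increments=[[15, 0, 0, 0, 0], [15, 0, 0, -22, 0], [15, 0, 0, -45, 0], [15, 0, 0, -67, 0], [15, 0, 0, -89, 0]])

```text
clock: 27.3
position: [0.4534, 0.0805, 0.1008]
tcp_rot: [[0.002, 1.0, 0.0], [1.0, -0.002, 0.0], [0.0, 0.0, -1.0]]
contact_force: [-0.0, 0.1, -1.0]
opening: 0.0263
```

Emit:
apply_moves(increments=[[15, 25, 4, -11, 0], [15, 50, 8, -22, 0], [15, 75, 11, -33, 0], [15, 100, 15, -44, 0], [15, 125, 18, -55, 0]])

```text
clock: 27.72
position: [0.4718, 0.2068, 0.1554]
tcp_rot: [[0.002, 1.0, 0.0], [1.0, -0.002, 0.0], [0.0, 0.0, -1.0]]
contact_force: [1.1, -0.4, -1.2]
opening: 0.0266
```

Emit:
apply_moves(increments=[[15, 23, 3, -10, 0], [15, 23, 3, -10, 0], [15, 23, 3, -10, 0], [15, 23, 3, -10, 0], [15, 23, 3, -10, 0]])

```text
clock: 28.13
position: [0.4747, 0.2273, 0.1641]
tcp_rot: [[0.003, 1.0, -0.001], [1.0, -0.003, -0.001], [-0.001, -0.001, -1.0]]
contact_force: [-0.2, 0.8, -0.6]
opening: 0.0264
```

```bash
python3 - <<'E'
from h import *
p=where(4); print((np.array([.4755,.228,.14])-p)*1000)
c=grab("wrist","w6");cv2.imwrite("pics/w6c.png",cv2.resize(c["f"][:,200:440],None,fx=2.4,fy=1.5*1.6)[:600,:,::-1])
E
```

```text
mean [0.4748 0.2275 0.1643] sd [0.     0.0002 0.0001]
[  0.74087358   0.45939257 -24.25742233]
```

View pics/w6c.png

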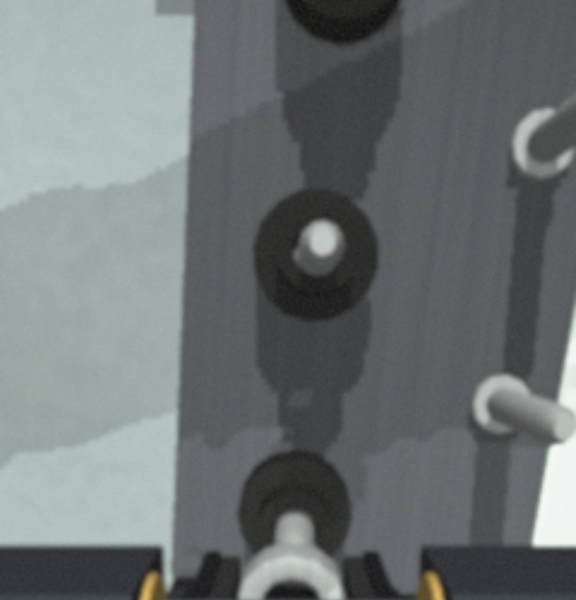

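The wrist crop shows the collar between the jaws with its front edge near image (322,225), over loaded shaft A. Loaded shaft B has its tip at crop (322,238).

```bash
python3 - <<'E'
from h import *
c=grab("wrist"); p=c["s"]["position"]
for z in (-.011,.001): print("ring axis offset y",z,ray(c,321.7,225.5,p[2]+z)[:2]-p[:2]-[0,.014])
print("B tip",ray(c,322/2.4+200-.3,238/2.4-.3,.126))
g=cv2.cvtColor(c["f"],cv2.COLOR_RGB2GRAY); print(g[215:242,322])
E
```

```text
ring axis offset y -0.011 [ 0.00117447 -0.00144062]
ring axis offset y 0.001 [0.00116281 0.00250819]
B tip [0.48409451 0.31852248 0.126     ]
[158 167 165 167 167 170 173 179 181 184 179 172 165 163 164 174 187 202
 209 200 197 191 184 178 166 150 116]
```

Emit:
apply_moves(increments=[[15, 1.5, 0.5, 5, 0], [15, 1.5, 0.5, 11, 0], [15, 1.5, 0.5, 17, 0], [15, 1.5, 0.5, 23, 0], [15, 1.5, 0.5, 28, 0]])

```text
clock: 28.85
position: [0.475, 0.2299, 0.1355]
tcp_rot: [[0.002, 1.0, -0.001], [1.0, -0.002, -0.0], [-0.0, -0.001, -1.0]]
contact_force: [0.4, -0.9, -0.5]
opening: 0.0263
```

Emit:
apply_moves(increments=[[15, 0, 0, 6, 0], [15, 0, 0, 12, 0], [15, 0, 0, 18, 0], [15, 0, 0, 18, 0], [15, 0, 0, 18, 0]])

```text
clock: 29.27
position: [0.4753, 0.2293, 0.1179]
tcp_rot: [[0.003, 1.0, -0.0], [1.0, -0.003, -0.001], [-0.001, -0.0, -1.0]]
contact_force: [1.7, -3.7, -1.6]
opening: 0.0262
```

Emit:
apply_moves(increments=[[45, 0, 0, 0, 0], [45, 0, 0, 0, 0], [45, 0, 0, 0, 0], [45, 0, 0, -22, 0], [45, 0, 0, -46, 0]])

```text
clock: 29.68
position: [0.4743, 0.2302, 0.1641]
tcp_rot: [[0.001, 1.0, -0.002], [1.0, -0.001, -0.001], [-0.001, -0.002, -1.0]]
contact_force: [1.2, 1.3, 0.0]
opening: 0.0439
```

Emit:
apply_moves(increments=[[45, -36, 8, 10, 0], [45, -72, 17, 27, 0], [45, -108, 25, 45, 0], [45, -144, 34, 65, 0], [45, -180, 42, 84, 0]])

```text
clock: 30.1
position: [0.5175, 0.0495, 0.0805]
tcp_rot: [[0.001, 1.0, 0.002], [1.0, -0.001, 0.001], [0.001, 0.002, -1.0]]
contact_force: [0.2, 1.3, 0.7]
opening: 0.0451
```

Emit:
apply_moves(increments=[[45, 0, 0, 0, 0], [45, 0, 0, 0, 0], [45, 0, 0, 0, 0], [45, 0, 0, 0, 0]])

```text
clock: 30.43
position: [0.5172, 0.052, 0.0813]
tcp_rot: [[-0.0, 1.0, 0.001], [1.0, 0.0, 0.001], [0.001, 0.001, -1.0]]
contact_force: [0.8, 0.2, -0.0]
opening: 0.0455
```

```bash
python3 - <<'E'
from h import *
p=where(4); print((np.array([.5172,.0496,.011])-p)*1000)
E
```

```text
mean [0.5172 0.0518 0.0812] sd [0.0001 0.0002 0.0001]
[ 7.44104568e-03 -2.22220217e+00 -7.02339293e+01]
```

Emit:
apply_moves(increments=[[45, -2, 0, 14, 0], [45, -2, 0, 28, 0], [45, -2, 0, 42, 0], [45, -2, 0, 56, 0], [45, -2, 0, 70, 0]])

```text
clock: 31.05
position: [0.5171, 0.049, 0.0103]
tcp_rot: [[0.001, 1.0, 0.001], [1.0, -0.001, 0.0], [0.001, 0.001, -1.0]]
contact_force: [-0.5, 0.2, 0.7]
opening: 0.0449
```

Emit:
apply_moves(increments=[[45, 0, 0, 0, 0], [15, 0, 0, 0, 0], [15, 0, 0, 0, 0], [15, 0, 0, 0, 0], [15, 0, 0, 0, 0]])

```text
clock: 31.47
position: [0.5172, 0.0485, 0.0112]
tcp_rot: [[0.002, 1.0, 0.001], [1.0, -0.002, 0.0], [0.0, 0.001, -1.0]]
contact_force: [0.7, 0.2, 2.3]
opening: 0.027
```

Emit:
apply_moves(increments=[[15, 0, 0, 0, 0], [15, 0, 0, -25, 0], [15, 0, 0, -55, 0], [15, 0, 0, -85, 0], [15, 0, 0, -115, 0]])

```text
clock: 31.88
position: [0.5166, 0.0481, 0.1271]
tcp_rot: [[0.002, 1.0, -0.0], [1.0, -0.002, -0.0], [-0.0, -0.0, -1.0]]
contact_force: [1.0, 0.9, -0.9]
opening: 0.0271
```

Emit:
apply_moves(increments=[[15, 34, -4, -11, 0], [15, 68, -8, -22, 0], [15, 102, -13, -33, 0], [15, 136, -17, -42, 0], [15, 169, -22, -42, 0]])

```text
clock: 32.3
position: [0.4957, 0.2195, 0.17]
tcp_rot: [[0.002, 1.0, 0.003], [1.0, -0.002, 0.002], [0.002, 0.003, -1.0]]
contact_force: [-0.0, -0.4, -1.0]
opening: 0.027
```

Emit:
apply_moves(increments=[[15, 34, -4, 0, 0], [15, 68, -8, 0, 0], [15, 99, -12, 0, 0], [15, 99, -12, 0, 0], [15, 99, -12, 0, 0]])

```text
clock: 32.72
position: [0.4825, 0.3182, 0.1674]
tcp_rot: [[-0.002, 1.0, -0.0], [1.0, 0.002, -0.0], [-0.0, -0.0, -1.0]]
contact_force: [0.5, -0.8, -1.0]
opening: 0.0269
```

```bash
python3 - <<'E'
from h import *
p=where(6); print((np.array([.483,.3187,.137])-p)*1000)
E
```

```text
mean [0.4836 0.3157 0.1677] sd [0.0005 0.0011 0.0002]
[ -0.60062845   2.97680418 -30.67788627]
```

Emit:
apply_moves(increments=[[15, 2, -0.5, 7, 0], [15, 2, -0.5, 14, 0], [15, 2, -0.5, 20, 0], [15, 2, -0.5, 26, 0], [15, 2, -0.5, 31, 0]])

```text
clock: 33.43
position: [0.4827, 0.3181, 0.1356]
tcp_rot: [[0.002, 1.0, -0.001], [1.0, -0.002, -0.001], [-0.001, -0.001, -1.0]]
contact_force: [-0.0, -0.6, -0.1]
opening: 0.027
```

Emit:
apply_moves(increments=[[15, 0, 0, 6, 0], [15, 0, 0, 12, 0], [15, 0, 0, 18, 0], [15, 0, 0, 19, 0], [15, 0, 0, 19, 0]])

```text
clock: 33.85
position: [0.4833, 0.3173, 0.1172]
tcp_rot: [[0.003, 1.0, -0.0], [1.0, -0.003, -0.001], [-0.001, -0.0, -1.0]]
contact_force: [2.4, -4.1, -0.4]
opening: 0.0267
```

Emit:
apply_moves(increments=[[45, 0, 0, 0, 0], [45, 0, 0, 0, 0], [45, 0, 0, 0, 0], [45, 0, 0, -22, 0], [45, 0, 0, -46, 0]])

```text
clock: 34.27
position: [0.4817, 0.3185, 0.1629]
tcp_rot: [[0.001, 1.0, -0.003], [1.0, -0.001, -0.001], [-0.001, -0.003, -1.0]]
contact_force: [0.7, 0.5, 1.0]
opening: 0.0438
```

Emit:
apply_moves(increments=[[45, -34, -4, 0, 0], [45, -68, -8, 0, 0], [45, -102, -12, 10, 0], [45, -136, -15, 20, 0], [45, -170, -18, 30, 0]])

```text
clock: 34.68
position: [0.4642, 0.1478, 0.1337]
tcp_rot: [[0.001, 1.0, 0.001], [1.0, -0.001, 0.001], [0.001, 0.001, -1.0]]
contact_force: [0.6, 0.5, 0.1]
opening: 0.0451
```

Emit:
apply_moves(increments=[[45, -34, -4, 12, 0], [45, -68, -8, 25, 0], [45, -102, -12, 38, 0], [45, -139, -16, 52, 0], [45, -139, -16, 52, 0]])

```text
clock: 35.1
position: [0.4461, 0.0034, 0.0798]
tcp_rot: [[0.009, 1.0, -0.003], [1.0, -0.009, -0.001], [-0.001, -0.003, -1.0]]
contact_force: [-1.3, -0.7, -0.1]
opening: 0.0447
```

Emit:
apply_moves(increments=[[45, 0, 0, 0, 0], [45, 0, 0, 0, 0]])

```text
clock: 35.27
position: [0.4487, 0.0103, 0.082]
tcp_rot: [[0.002, 1.0, 0.001], [1.0, -0.002, 0.001], [0.001, 0.001, -1.0]]
contact_force: [-0.5, 0.3, 0.1]
opening: 0.045
```

```bash
python3 - <<'E'
from h import *
p=where(5); print((np.array([.4488,.0072,.011])-p)*1000)
E
```

```text
mean [0.4488 0.0107 0.0821] sd [0.0001 0.0002 0.0001]
[-2.79732439e-02 -3.47611963e+00 -7.10701362e+01]
```

Emit:
apply_moves(increments=[[45, -3.5, 0, 14, 0], [45, -3.5, 0, 28, 0], [45, -3.5, 0, 42, 0], [45, -3.5, 0, 56, 0], [45, -3.5, 0, 71, 0]])

```text
clock: 35.93
position: [0.4487, 0.0066, 0.0103]
tcp_rot: [[0.001, 1.0, 0.001], [1.0, -0.001, 0.0], [0.0, 0.001, -1.0]]
contact_force: [-0.8, 0.4, -0.5]
opening: 0.045
```

Emit:
apply_moves(increments=[[45, 0, 0, 0, 0], [15, 0, 0, 0, 0], [15, 0, 0, 0, 0], [15, 0, 0, 0, 0], [15, 0, 0, 0, 0]])

```text
clock: 36.35
position: [0.4486, 0.0062, 0.0111]
tcp_rot: [[0.002, 1.0, 0.001], [1.0, -0.002, 0.0], [0.0, 0.001, -1.0]]
contact_force: [0.7, 0.0, 0.3]
opening: 0.027
```

Emit:
apply_moves(increments=[[15, 0, 0, 0, 0], [15, 0, 0, -25, 0], [15, 0, 0, -55, 0], [15, 0, 0, -85, 0], [15, 0, 0, -115, 0]])

```text
clock: 36.77
position: [0.448, 0.0057, 0.1271]
tcp_rot: [[0.002, 1.0, -0.0], [1.0, -0.002, -0.0], [-0.0, -0.0, -1.0]]
contact_force: [1.0, -0.3, -1.0]
opening: 0.027
```

Emit:
apply_moves(increments=[[15, 34, 4, -8, 0], [15, 68, 8, -16, 0], [15, 102, 11, -24, 0], [15, 136, 14, -32, 0], [15, 170, 18, -40, 0]])

```text
clock: 37.18
position: [0.4664, 0.1775, 0.1664]
tcp_rot: [[0.002, 1.0, 0.0], [1.0, -0.002, 0.001], [0.001, 0.0, -1.0]]
contact_force: [2.0, -0.3, 0.2]
opening: 0.0264
```

Emit:
apply_moves(increments=[[15, 34, 4, 0, 0], [15, 68, 7, 0, 0], [15, 102, 11, 0, 0], [15, 136, 14, 0, 0], [15, 170, 18, 0, 0]])

```text
clock: 37.6
position: [0.4847, 0.3476, 0.1658]
tcp_rot: [[0.002, 1.0, -0.0], [1.0, -0.002, 0.0], [0.0, -0.0, -1.0]]
contact_force: [1.8, 0.2, 0.5]
opening: 0.0267
```

Emit:
apply_moves(increments=[[15, 30, 4, 0, 0], [15, 59, 7, 0, 0], [15, 59, 7, 0, 0], [15, 59, 7, 0, 0], [15, 59, 7, 0, 0]])

```text
clock: 38.02
position: [0.4923, 0.4041, 0.1654]
tcp_rot: [[0.002, 1.0, -0.0], [1.0, -0.002, -0.001], [-0.001, -0.0, -1.0]]
contact_force: [0.4, 0.4, -1.5]
opening: 0.0268
```

```bash
python3 - <<'E'
from h import *
p=where(6); print((np.array([.4915,.406,.137])-p)*1000)
E
```

```text
mean [0.4925 0.4038 0.1659] sd [0.0001 0.0002 0.0002]
[ -0.97049419   2.18361205 -28.87479734]
```

Emit:
apply_moves(increments=[[15, 1.5, -1, 6, 0], [15, 1.5, -1, 12, 0], [15, 1.5, -1, 18, 0], [15, 1.5, -1, 24, 0], [15, 1.5, -1, 29, 0]])

```text
clock: 38.73
position: [0.4908, 0.4061, 0.1355]
tcp_rot: [[0.002, 1.0, -0.001], [1.0, -0.002, -0.001], [-0.001, -0.001, -1.0]]
contact_force: [-0.1, 0.2, -1.0]
opening: 0.0269
```

Emit:
apply_moves(increments=[[15, 0, 0, 6, 0], [15, 0, 0, 12, 0], [15, 0, 0, 18, 0], [15, 0, 0, 19, 0], [15, 0, 0, 19, 0]])

```text
clock: 39.15
position: [0.4911, 0.4063, 0.1174]
tcp_rot: [[0.002, 1.0, -0.0], [1.0, -0.002, -0.0], [-0.0, -0.0, -1.0]]
contact_force: [-0.8, -0.5, 0.3]
opening: 0.0268
```

Emit:
apply_moves(increments=[[45, 0, 0, 0, 0], [45, 0, 0, 0, 0], [45, 0, 0, 0, 0], [45, 0, 0, -22, 0], [45, 0, 0, -46, 0]])

```text
clock: 39.57
position: [0.4902, 0.4056, 0.1627]
tcp_rot: [[0.002, 1.0, -0.002], [1.0, -0.002, -0.002], [-0.002, -0.002, -1.0]]
contact_force: [0.2, -0.0, 0.5]
opening: 0.0435
```

Emit:
apply_moves(increments=[[45, -36, 6, -12, 0], [45, -72, 12, -24, 0], [45, -108, 18, -36, 0], [45, -144, 24, -48, 0], [45, -180, 30, -60, 0]])

```text
clock: 39.98
position: [0.5208, 0.2245, 0.2245]
tcp_rot: [[0.002, 1.0, 0.0], [1.0, -0.002, 0.001], [0.001, 0.0, -1.0]]
contact_force: [1.3, 0.1, 0.1]
opening: 0.0449
```

Emit:
apply_moves(increments=[[45, -36, 6, -4, 0], [45, -72, 12, -8, 0], [45, -100, 18, -12, 0], [45, -100, 18, -12, 0], [45, -100, 18, -12, 0]])

```text
clock: 40.4
position: [0.5391, 0.1244, 0.2363]
tcp_rot: [[0.006, 1.0, 0.001], [1.0, -0.006, 0.001], [0.001, 0.001, -1.0]]
contact_force: [-0.6, 0.7, -0.0]
opening: 0.045
```

```bash
python3 - <<'E'
from h import *
p=where(5)
c=grab("wrist","w7");t=grab("scene")
a=cv2.resize(c["f"][:230,200:520],(640,460));b=cv2.resize(t["f"][110:200,300:425],(800-640+0,115))
cv2.imwrite("pics/w7c.png",a[:,:,::-1])
cv2.imwrite("pics/s3.png",cv2.resize(t["f"][105:240,250:430],None,fx=4.4,fy=4.4,interpolation=2)[:,:,::-1])
E
```

```text
mean [0.5384 0.1269 0.2357] sd [0.0003 0.0012 0.0003]
```

View pics/s3.png

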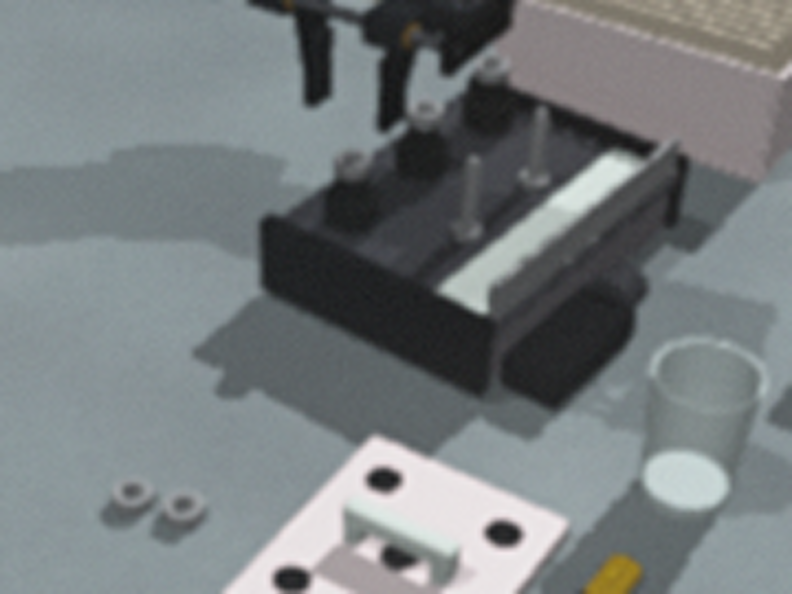

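The scene crop shows a collar on each of the three loaded hubs, at crop (352,163), (425,113) and (491,66). Next is the mould's upper half.

```bash
python3 - <<'E'
from h import *
plan([((.56,-.01,.25),-1.55,60,None,3)],45)
E
```

```text
t 40.75 end yaw -1.55
[[60, -9.8, 1.6, -1.0, 0.111], [60, -19.6, 3.1, -2.1, 0.221], [60, -29.4, 4.7, -3.1, 0.332], [60, -39.2, 6.2, -4.2, 0.443], [60, -49.0, 7.8, -5.2, 0.553]]
[[60, -7.6, 6.4, -1.0, 0.111], [60, -15.1, 12.9, -2.1, 0.222], [60, -22.6, 19.4, -3.1, 0.333], [60, -30.1, 25.9, -4.2, 0.443], [60, -37.7, 32.3, -5.2, 0.554]]
[[60, -3.0, 9.5, -1.0, 0.111], [60, -6.0, 18.9, -2.1, 0.221], [60, -9.0, 28.4, -3.1, 0.332], [60, -12.0, 37.9, -4.1, 0.443], [60, -12.0, 37.9, -4.1, 0.443]]
[[60, 0.0, -0.1, -0.0, -0.0], [60, 0.0, -0.1, -0.0, -0.0]]
```

Emit:
apply_moves(increments=[[60, -10, 2, -1, 0.11], [60, -20, 3, -2, 0.22], [60, -29, 5, -3, 0.33], [60, -39, 6, -4, 0.44], [60, -49, 8, -5, 0.55]])

```text
clock: 41.17
position: [0.5464, 0.0774, 0.2406]
tcp_rot: [[0.528, 0.849, -0.0], [0.849, -0.528, 0.0], [-0.0, -0.0, -1.0]]
contact_force: [-0.1, 0.2, -0.3]
opening: 0.0593
```

Emit:
apply_moves(increments=[[60, -8, 6, -1, 0.11], [60, -15, 13, -2, 0.22], [60, -23, 19, -3, 0.33], [60, -30, 26, -4, 0.44], [60, -38, 32, -5, 0.55]])

```text
clock: 41.58
position: [0.5539, 0.0282, 0.2456]
tcp_rot: [[0.894, 0.448, -0.0], [0.448, -0.894, -0.0], [-0.0, -0.0, -1.0]]
contact_force: [-0.9, 0.0, -1.5]
opening: 0.0598
```

Emit:
apply_moves(increments=[[60, -3, 9, -1, 0.11], [60, -6, 19, -2, 0.22], [60, -9, 28, -3, 0.33], [60, -12, 38, -4, 0.45], [60, -12, 38, -4, 0.45]])

```text
clock: 42.0
position: [0.5604, -0.013, 0.2498]
tcp_rot: [[1.0, 0.011, 0.0], [0.011, -1.0, -0.001], [0.0, 0.001, -1.0]]
contact_force: [0.4, 0.2, -0.2]
opening: 0.06
```

```bash
python3 - <<'E'
from h import *
p=where(6); c=grab("wrist","w8"); f=c["f"].astype(int)
print(c["s"]["joint_pos"][6])
m=((f.min(2)>170)&(f[:,:,0]-f[:,:,2]>=-2)).astype(np.uint8); m[215:]=0
m=cv2.morphologyEx(m,cv2.MORPH_CLOSE,np.ones((15,15)));cs,_=cv2.findContours(m,0,2)
k=max(cs,key=cv2.contourArea); print(cv2.boundingRect(k),cv2.contourArea(k)); h=cv2.convexHull(k)[:,0]
P=np.array([ray(c,u,v,.016)[:2] for u,v in h]).astype(np.float32)*1000
r=cv2.minAreaRect(P); print(r, cv2.boxPoints(r).round())
E
```

```text
mean [ 0.5603 -0.0109  0.2496] sd [0.0001 0.001  0.0001]
-1.5129694675833123
(251, 39, 144, 123) 16513.5
((668.7384033203125, -7.790153503417969), (151.0740509033203, 180.65257263183594), 0.7534810304641724) [[592.  82.]
 [594. -99.]
 [745. -97.]
 [743.  84.]]
```

View pics/w8.png

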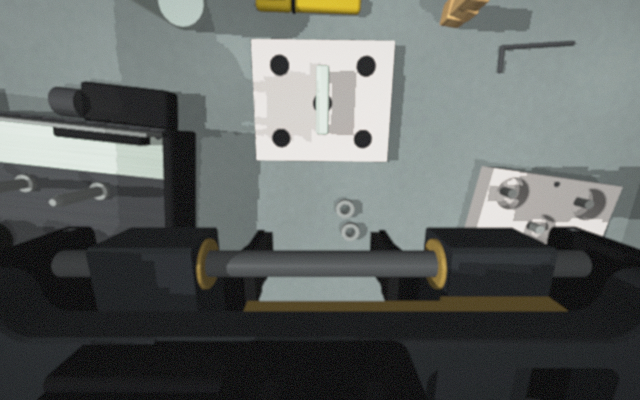

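The wrist view shows the upper half at image rectangle (251,39)-(395,162), which measures 151 x 181 mm, with its bar at x=322. Two spare collars lie near (346,210) and (350,232).

```bash
python3 - <<'E'
from h import *
g=np.array([.6687,-.0078,0]);m=np.array([.5048,-.3198,0]);Z=lambda p,z:tuple(p+[0,0,z])
plan([(Z(g,.09),-1.558,50,None,4),(Z(g,.030),-1.558,50,15,1),(Z(g,.030),-1.558,5,None,4),(Z(g,.12),-1.558,5,18,0),(Z(m,.12),-1.6836,5,25,5)],45)
E
```

```text
t 42.35 end yaw -1.684
[[50, 18.1, -0.1, 26.6, 0.001], [50, 36.2, -0.1, 53.2, 0.003], [50, 54.3, -0.2, 79.8, 0.004], [50, 72.3, -0.3, 106.4, 0.006], [50, 90.4, -0.3, 133.0, 0.007]]
[[50, 18.1, -0.2, 26.6, 0.002], [50, 18.1, -0.2, 26.6, 0.002], [50, 18.1, -0.2, 26.6, 0.002], [50, 18.1, -0.2, 26.6, 0.002], [50, 18.1, -0.2, 26.6, 0.002]]
[[50, 0.0, -0.0, 15.0, -0.0], [50, 0.0, -0.0, 30.0, -0.0], [50, 0.0, -0.0, 45.0, -0.0], [50, 0.0, -0.0, 60.0, -0.0], [50, 0.0, -0.0, 60.0, -0.0]]
[[5, 0.0, -0.0, -0.0, -0.0], [5, 0.0, -0.0, -0.0, -0.0], [5, 0.0, -0.0, -0.0, -0.0], [5, 0.0, -0.0, -0.0, -0.0], [5, 0.0, -0.0, -0.0, -0.0]]
[[5, 0.0, -0.0, -18.0, -0.0], [5, 0.0, -0.0, -36.0, -0.0], [5, 0.0, -0.0, -54.0, -0.0], [5, 0.0, -0.0, -72.0, -0.0], [5, 0.0, -0.0, -90.0, -0.0]]
[[5, -11.2, 20.7, -0.0, 0.008], [5, -22.3, 41.3, -0.0, 0.016], [5, -33.5, 62.0, -0.0, 0.025], [5, -44.7, 82.6, -0.0, 0.033], [5, -55.9, 103.3, -0.0, 0.042]]
[[5, -10.3, 21.1, -0.0, 0.008], [5, -20.6, 42.2, -0.0, 0.016], [5, -30.9, 63.4, -0.0, 0.025], [5, -41.2, 84.5, -0.0, 0.033], [5, -51.5, 105.6, -0.0, 0.041]]
[[5, -9.5, 21.5, -0.0, 0.009], [5, -18.9, 43.0, -0.0, 0.017], [5, -28.3, 64.5, -0.0, 0.026], [5, -37.8, 86.1, -0.0, 0.034], [5, -47.2, 107.6, -0.0, 0.042]]
[[5, -0.0, -0.0, -0.0, 0.0], [5, -0.0, -0.0, -0.0, 0.0], [5, -0.0, -0.0, -0.0, 0.0], [5, -0.0, -0.0, -0.0, 0.0], [5, -0.0, -0.0, -0.0, 0.0]]
```

Emit:
apply_moves(increments=[[50, 18, -1, 27, 0], [50, 36, -1, 53, 0], [50, 54, -2, 80, 0], [50, 72, -2, 106, 0], [50, 90, -2, 133, 0.01]], squeeze=45)

```text
clock: 42.77
position: [0.651, -0.0068, 0.1153]
tcp_rot: [[1.0, 0.011, 0.0], [0.011, -1.0, 0.001], [0.0, -0.001, -1.0]]
contact_force: [-0.5, 0.4, 0.4]
opening: 0.0507
```

Emit:
apply_moves(increments=[[50, 18, 0, 26, 0], [50, 18, 0, 26, 0], [50, 18, 0, 26, 0], [50, 18, 0, 26, 0], [50, 18, 0, 26, 0]])

```text
clock: 43.18
position: [0.6686, -0.0074, 0.0926]
tcp_rot: [[1.0, 0.009, 0.002], [0.009, -1.0, 0.001], [0.002, -0.001, -1.0]]
contact_force: [-0.2, -0.2, -0.3]
opening: 0.05
```

```bash
python3 - <<'E'
from h import *
p=where(4); print((np.array([.6687,-.0078,.03])-p)*1000); go([.6687,-.0078,.03],-1.558)
E
```

```text
mean [ 0.6686 -0.0073  0.0925] sd [0.0001 0.0001 0.0002]
[  0.10152016  -0.54064293 -62.4641804 ]
shift [ 0.1  0.7 62. ] turn -0.004 j7 -1.4 yaw -1.562 t 43.3833
```

Emit:
apply_moves(increments=[[50, 0, 0, 15, 0], [50, 0, 0, 30, 0], [50, 0, 0, 45, 0], [50, 0, 0, 56, 0], [50, 0, 0, 62, 0]])

```text
clock: 43.8
position: [0.6674, -0.0072, 0.027]
tcp_rot: [[1.0, 0.009, -0.002], [0.009, -1.0, 0.0], [-0.002, -0.0, -1.0]]
contact_force: [-1.0, -0.3, -0.0]
opening: 0.0498
```

Emit:
apply_moves(increments=[[50, 0, 0, 0, 0], [5, 0, 0, 0, 0], [5, 0, 0, 0, 0], [5, 0, 0, 0, 0], [5, 0, 0, 0, 0]])

```text
clock: 44.22
position: [0.6687, -0.0074, 0.0294]
tcp_rot: [[1.0, 0.009, 0.001], [0.009, -1.0, 0.0], [0.001, -0.0, -1.0]]
contact_force: [0.5, 0.3, 0.3]
opening: 0.0308
```

Emit:
apply_moves(increments=[[5, 0, 0, 0, 0], [5, 0, 0, -4, 0], [5, 0, 0, -12, 0], [5, 0, 0, -25, 0], [5, 0, 0, -40, 0]])

```text
clock: 44.63
position: [0.6677, -0.0074, 0.0693]
tcp_rot: [[1.0, 0.009, -0.001], [0.009, -1.0, -0.0], [-0.001, 0.0, -1.0]]
contact_force: [0.2, -0.6, -3.3]
opening: 0.0158
```

Emit:
apply_moves(increments=[[5, 0, 0, -15, 0], [5, 0, 0, -30, 0], [5, 0, 0, -45, 0], [5, 0, 0, -50, 0], [5, 0, 0, -50, 0]])

```text
clock: 45.05
position: [0.6693, -0.0075, 0.1213]
tcp_rot: [[1.0, 0.009, 0.004], [0.009, -1.0, 0.001], [0.004, -0.001, -1.0]]
contact_force: [-0.6, -0.5, -3.2]
opening: 0.0155
```

```bash
python3 - <<'E'
from h import *
s=manip.read_state();print(s["opening"],s["contact_force"],s["torque"])
plan([((.5048,-.3198,.12),-1.684,5,25,4)],45)
E
```

```text
0.015476417124420471 [-0.6406284  -0.46355783 -3.18030583] [ 0.00495703  0.11395781 -0.0151972 ]
t 45.05 end yaw -1.684
[[5, -11.1, 20.7, 0.1, 0.008], [5, -22.3, 41.5, 0.2, 0.016], [5, -33.4, 62.2, 0.3, 0.024], [5, -44.6, 82.9, 0.3, 0.033], [5, -55.7, 103.6, 0.4, 0.041]]
[[5, -10.3, 21.2, 0.1, 0.008], [5, -20.6, 42.4, 0.2, 0.016], [5, -30.9, 63.5, 0.3, 0.024], [5, -41.2, 84.7, 0.4, 0.032], [5, -51.5, 105.9, 0.5, 0.04]]
[[5, -9.4, 21.5, 0.0, 0.008], [5, -18.9, 43.1, 0.1, 0.017], [5, -28.3, 64.6, 0.2, 0.025], [5, -37.7, 86.2, 0.3, 0.033], [5, -47.2, 107.8, 0.4, 0.041]]
[[5, 0.0, -0.0, -0.0, -0.0], [5, 0.0, -0.0, -0.0, -0.0], [5, 0.0, -0.0, -0.0, -0.0], [5, 0.0, -0.0, -0.0, -0.0]]
```

Emit:
apply_moves(increments=[[5, 0, 0, -10, 0], [5, 0, 0, -20, 0], [5, 0, 0, -30, 0], [5, 0, 0, -38, 0], [5, 0, 0, -42, 0]])

```text
clock: 45.47
position: [0.6688, -0.0075, 0.1624]
tcp_rot: [[1.0, 0.009, 0.002], [0.009, -1.0, 0.0], [0.002, -0.0, -1.0]]
contact_force: [-0.2, 0.6, -2.8]
opening: 0.0155
```

Emit:
apply_moves(increments=[[5, -11, 21, 0, 0.01], [5, -22, 41, 0, 0.02], [5, -33, 62, 0, 0.02], [5, -44, 83, 0, 0.03], [5, -56, 104, 0, 0.04]])

```text
clock: 45.88
position: [0.6124, -0.1132, 0.1607]
tcp_rot: [[0.999, -0.032, 0.0], [-0.032, -0.999, 0.0], [0.0, -0.0, -1.0]]
contact_force: [0.2, -0.7, -2.3]
opening: 0.0157
```

Emit:
apply_moves(increments=[[5, -10, 21, 0, 0.01], [5, -20, 42, 0, 0.02], [5, -31, 64, 0, 0.02], [5, -41, 85, 0, 0.03], [5, -51, 106, 0, 0.04]])

```text
clock: 46.3
position: [0.5576, -0.218, 0.1608]
tcp_rot: [[0.997, -0.073, 0.0], [-0.073, -0.997, 0.0], [0.0, -0.0, -1.0]]
contact_force: [-0.2, -0.0, -3.4]
opening: 0.0155
```

Emit:
apply_moves(increments=[[5, -9, 21, 0, 0.01], [5, -19, 43, 0, 0.02], [5, -28, 65, 0, 0.03], [5, -38, 86, 0, 0.04], [5, -47, 108, 0, 0.04]])

```text
clock: 46.72
position: [0.5029, -0.322, 0.1608]
tcp_rot: [[0.994, -0.113, 0.0], [-0.113, -0.994, 0.0], [0.0, -0.0, -1.0]]
contact_force: [-0.0, 1.4, -2.5]
opening: 0.0158
```

Emit:
apply_moves(increments=[[5, 0, 0, 0, 0], [5, 0, 0, 0, 0], [5, 0, 0, 0, 0], [5, 0, 0, 0, 0]])

```text
clock: 47.05
position: [0.5047, -0.3197, 0.1606]
tcp_rot: [[0.994, -0.11, 0.0], [-0.11, -0.994, 0.001], [0.0, -0.001, -1.0]]
contact_force: [0.2, 0.8, -3.8]
opening: 0.0153
```

```bash
python3 - <<'E'
from h import *
p=where(5); print((np.array([.5048,-.3198,.12])-p)*1000); go([.5048,-.3198,.12],-1.684)
print(manip.read_state()["opening"])
c=grab("wrist","w9")
# plate far edge visible? print projected expected edge rows for underside heights
R=c["s"]["tcp_rot"]
for dz in (-.030,-.022): print(proj(c,p+R@np.array([.075,0,0])+[0,0,dz+.016]),proj(c,p+R@np.array([.075,0,0])+[0,0,dz]))
g=cv2.cvtColor(c["f"],cv2.COLOR_RGB2GRAY); print(g[100:215:3,321])
t=grab("scene"); cv2.imwrite("pics/s4.png",cv2.resize(t["f"][170:330,120:380],None,fx=3,fy=3,interpolation=2)[:,:,::-1])
E
```

```text
mean [ 0.5047 -0.3198  0.1606] sd [0.0001 0.0002 0.    ]
[ 6.89841626e-02 -3.95198730e-03 -4.05866330e+01]
shift [ 0.2 -0.3 40.6] turn 0.003 j7 -0.98 yaw -1.681 t 47.3
0.01555940966837238
[321.68617512 121.9461477 ] [321.66818578 123.08880688]
[321.69652343 121.2888366 ] [321.67677038 122.5435245 ]
[157 162 158 162 162 160 157 216 244 244 244 244 244 233 232 234 234 232
 233 232 233 233 232 232 233 233 233 230 115 125 155 161 163 162 162 164
 162 163 165]
```

View pics/s4.png

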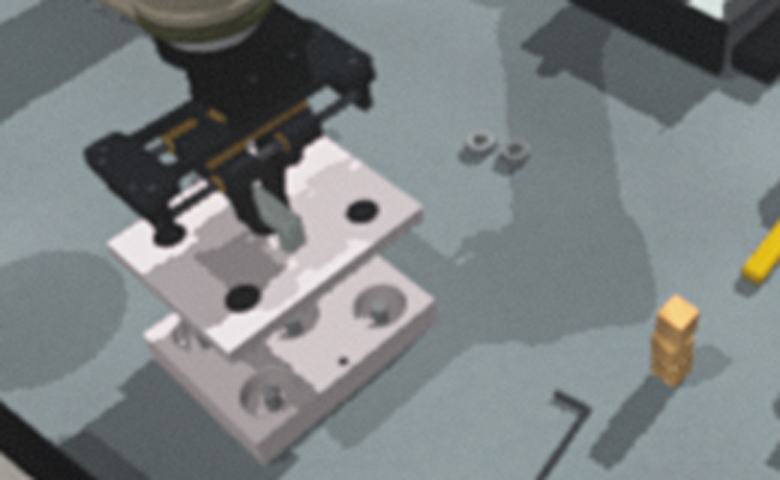

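The crop shows the upper half level above the emptied lower half, edges parallel. I'll lower it gently.

Emit:
apply_moves(increments=[[5, 0, 0, 20, 0], [5, 0, 0, 40, 0], [5, 0, 0, 58, 0], [5, 0, 0, 72, 0], [5, 0, 0, 82, 0]])

```text
clock: 47.82
position: [0.5038, -0.3201, 0.0771]
tcp_rot: [[0.994, -0.111, -0.001], [-0.111, -0.994, 0.001], [-0.001, -0.001, -1.0]]
contact_force: [1.4, -0.5, -3.3]
opening: 0.0153
```

Emit:
apply_moves(increments=[[5, 0, 0, 3, 0], [5, 0, 0, 6, 0], [5, 0, 0, 9, 0], [5, 0, 0, 9, 0]])

```text
clock: 48.15
position: [0.5045, -0.3207, 0.0698]
tcp_rot: [[0.994, -0.111, 0.0], [-0.111, -0.994, -0.0], [0.0, 0.0, -1.0]]
contact_force: [0.0, 0.1, -2.9]
opening: 0.0154
```

Emit:
apply_moves(increments=[[5, 0, 0, 2, 0], [5, 0, 0, 4, 0], [5, 0, 0, 6, 0], [5, 0, 0, 6, 0]])

```text
clock: 48.48
position: [0.5045, -0.3207, 0.0641]
tcp_rot: [[0.994, -0.111, 0.001], [-0.111, -0.994, 0.0], [0.001, -0.0, -1.0]]
contact_force: [-0.8, 1.2, 0.5]
opening: 0.0155
```

Emit:
apply_moves(increments=[[50, 0, 0, 0, 0], [50, 0, 0, 0, 0], [50, 0, 0, 0, 0], [50, 0, 0, 0, 0], [50, 0, 0, 0, 0]])

```text
clock: 48.9
position: [0.5043, -0.3206, 0.0637]
tcp_rot: [[0.994, -0.111, 0.0], [-0.111, -0.994, -0.0], [0.0, -0.0, -1.0]]
contact_force: [-0.9, -0.3, -0.7]
opening: 0.0411
```

Emit:
apply_moves(increments=[[50, 0, 0, -15, 0], [50, 0, 0, -40, 0], [50, 0, 0, -75, 0], [50, 0, 0, -110, 0], [50, 0, 0, -145, 0]])

```text
clock: 49.32
position: [0.5039, -0.3206, 0.2102]
tcp_rot: [[0.994, -0.111, -0.0], [-0.111, -0.994, 0.0], [-0.0, 0.0, -1.0]]
contact_force: [-0.0, 0.7, -0.0]
opening: 0.0501
```

Emit:
apply_moves(increments=[[50, -37, 0, -20, 0], [50, -74, 0, -40, 0], [50, -110, 0, -40, 0], [50, -110, 0, -40, 0], [50, -110, 0, -40, 0]])

```text
clock: 49.73
position: [0.3938, -0.3085, 0.2496]
tcp_rot: [[0.994, -0.112, 0.004], [-0.112, -0.994, 0.002], [0.004, -0.003, -1.0]]
contact_force: [0.8, 0.9, 0.1]
opening: 0.0501
```

```bash
python3 - <<'E'
from h import *
p=where(5); c=grab("wrist"); f=c["f"].astype(int)
m=(f.min(2)>185).astype(np.uint8); m[215:]=0
m=cv2.morphologyEx(m,cv2.MORPH_CLOSE,np.ones((15,15)));cs,_=cv2.findContours(m,0,2)
k=max(cs,key=cv2.contourArea); print(cv2.boundingRect(k)); h=cv2.convexHull(k)[:,0]
r=cv2.minAreaRect(np.array([ray(c,u,v,.046)[:2] for u,v in h]).astype(np.float32)*1000); print(r)
t=grab("scene"); a=cv2.resize(t["f"][105:325,130:440],None,fx=2.5,fy=2.5,interpolation=2)
cv2.imwrite("pics/s5.png",a[:,:,::-1])
E
```

```text
mean [ 0.3952 -0.3082  0.2488] sd [0.0007 0.0002 0.0005]
(242, 28, 158, 134)
((505.4816589355469, -319.61224365234375), (180.18641662597656, 150.00411987304688), 83.70716857910156)
```

View pics/s5.png

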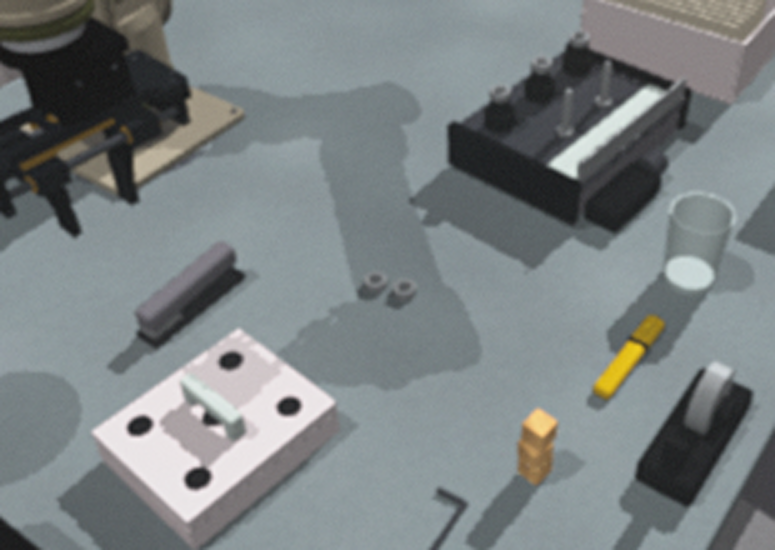

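```bash
python3 -c "
from cell import manip
print(manip.finish_job())"
```

```text
the job is handed in; nothing more can be done
None
```

The job is done and handed in at about 50 s of the 210 s allowed. The hand-in reports no verdict, so what follows rests on my own checks.

- **Rollers:** three were present. I moved them hub up onto the row of three shafts away from the letter guide. The first pressed on its shoulder with about 16 N before release. The other two were let go within 1–2 mm of the shoulder with no contact force.
- **Collars:** one had been knocked next to another during the run, so I used the three standing clear. Each went over its shaft at the height of the roller's hub, with sideways force of no more than about 5 N. The other two stay on the desk.
- **Upper half:** it lies on the lower half with its centre within about 1 mm and its edges within about 0.2°. It measured 180 x 150 mm at the expected top height, so it is lying flat.
- **Final check:** the last scene view shows the three loaded shafts with collars and the closed mould. The other things are where they were, and the gripper is clear of everything.

No check failed. The two wrist views of the shafts disagreed by about 2 mm, probably from camera calibration and the arm still settling, and I allowed for that when placing. The roller and collar heights were judged from gripper height, contact force and images, not measured directly.

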